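Dry the welt brush at the half-open blower gate

ROBOT

A 6-joint arm with a two-finger parallel gripper is mounted at the origin on a cart in front of the work surface, level with it; the furniture and walls round the work are solid. World frame = base frame: x ahead of the robot, y to its left, z up, the work surface at z = 0. Lengths are in m, angles in rad, forces in N, time in s.
With the tool pointing down it reaches from about 0.25 to 0.775 m from the base axis. Payload 4 kg.
Tool frame: the origin (TCP) lies at the very end of the fingers, on their centre line; the grasp point (between the pads) lies 19 mm behind it; z points along the fingers, y is the line along which they close (so a half turn about z gives the same grasp; the last joint's range is limited). The gripper opens to 94 mm and grips with 3 to 60 N. Pads are 16 mm wide; open, the fingers measure 119 mm over their backs; the gripper's body (75 mm by 177 mm) begins 78 mm behind the grasp point.
Start: joints at [-1.312, 0.087, 1.371, -0, 1.684, -0.103], TCP at [0.195, -0.514, 0.171] pointing down, gripper open.
Joint ranges: [-3.1, 3.1], [-0.76, 2.03], [0.27, 2.55], [-1.08, 4.22], [0.17, 2.65], [-2.57, 2.57]. Speed limits (rad/s): [2.79, 2.79, 3.14, 3.14, 3.14, 3.14].

INTERFACE

Orientations are given as a unit quaternion [x, y, z, w].
In Python, from plant import env gives the robot as it stands.
- The arm moves only by the tool apply_moves, never from a script. Its argument "increments" is a list of rows, each a list of 2 entries, a list of its own where there are three numbers: the shift along the tool's x, y, z in cm, then the turn about the tool's z in degrees. In form: [[[x, y, z], spin], ...]. A call has 1 to 20 rows; each row is the pose to reach, as a shift and turn from the pose commanded when the call began, along the tool's axes at that moment; what a row does not reach only later rows make up. A row lasts 1/10 s, in which the tool goes at most 50 mm and 8.59 degrees, less where a joint would pass 70% of its speed; a pose out of reach is approached as far as the arm can. A call with a gripper value outside its range is refused whole. "gripper" is the opening, from 0 (shut) to 1 (fully open), set as the call begins (left out, the last holds). The fingers move at their own pace and stop on an object; "grip_force" is the grip in N (left out, the last holds). Time passes only in rows, so rows that repeat a pose let the fingers close. It gives the time, the measured TCP pose, the force, the opening and the grip force at its end, in the units of the state.
- env.observe(): the state, without advancing time (a new reading comes with each control period).
- env.read_camera(name): name is "scene" or "top" or "wrist"; returns a dict with "pixels" (420x560x3 uint8, red, green, blue), "fx", "fy", "cx", "cy" (pixels), "R" (3x3) and "t" (3): a world point X has camera coordinates R X + t. Camera axes: x right, y down, z forward; pixel columns grow to the right and rows downward; lengths in m; the calibration is good to about 2 mm. The wrist camera is an equidistant fisheye: a pixel r from the principal point sees the ray r / f radians off the axis. A picture is of the moment at which its call begins. There is no depth.
- env.job_done(): hands the job in; it is judged then, once.
The state is a dict: "t": time; "qpos": joint angles; "joint_vel": joint speeds; "effort": joint torques, N m; "position": TCP position; "tcp_rot": TCP orientation; "contact_force": force on the tool from outside, world axes, zero at the start; "torque": the same for the moment, N m; "width": opening from 0.0 (shut) to 1.0 (fully open); "finger_force": force on a finger pad.
Only numpy, scipy, OpenCV 4.12 (cv2) and the standard library are available. Lean on these libraries where they do the work, as an engineer would, in place of code of your own. Each camera call takes 0.05 s, during which the arm holds its last target. There are 200 camera calls.

TASK

Take the blue-handled welt brush out of its slanted wooden rest and stand it upright, bristles up, in the metal cup of the grey brush dryer, and let go of it. Then slide the dryer's sprung gate by its red tab to half travel, so that the white pointers stand over the green bands, without ever letting it run on towards fully open, and finish while still holding it there against the spring (it closes if let go). Leave the bottles, jars, tin and black block where they stand.

Things in the scene. Friction and masses are not known exactly. Their poses are not given: they have to be found in the camera images.
- brush: loose welt brush, 60 g, 130 mm long: square blue handle 16 x 16 mm up to 92 mm, brass ferrule, dark bristle head (both 16 mm across). Origin at the centre of the handle's foot, z axis along it to the bristles. At first its lowest 43 mm sit in the rest's socket, leaning 30 to 35 degrees from vertical; it pulls out along its z. Balance point about 65 mm from the foot. Grip the two flats facing sideways 75 to 90 mm from the foot.
- rest: the fixed wooden rest, base 105 x 80 x 12 mm with a slanted square socket (inside about 18 x 18 mm, 43 mm deep); origin under the base on the bench. The brush in it leans 30 to 35 degrees from vertical towards the rest's +x axis. The rest's top is 75 mm above the bench.
- dryer: the fixed grey brush dryer, base 135 (x) x 300 (y) x 12 mm; origin on the bench under the centre of the base, z up. Blower housing on the base from y = -140 to +45 mm, x = +-57 mm, top at z = 75 mm (guide rails to 82 mm); the cup stands at y = +120 mm. Any yaw of the brush fits the cup.
- cup_floor (a point): centre of the inner floor of the aluminium cup, 17 mm above the bench. The cup is round, inside diameter 28 mm, widening to 40 mm at the rim; the rim is 45 mm above this point, outside diameter 48 mm at the rim. In the dryer's frame it lies at (0, 120, 17) mm.
- gate_grip (a point): point inside the red tab of the sliding gate, 13 mm below its top. The tab is upright, 24 mm (dryer's x) x 14 mm (dryer's y, the sliding direction), from 79 to 112 mm above the bench. It moves with the gate along the dryer's -y axis, away from the cup.
- gate (a joint): travel of the sprung gate in m: 0 closed (at the start) to 0.060 fully open, growing along the dryer's -y. Half is 0.030: the white pointers beside the tab then stand over the middle of the 12 mm wide green bands on the rails. The spring pushes it shut with 4.5 N when closed, 9 N at half, 13.5 N fully open; it closes when let go.
- white_bottle_1: bystander: white bottle with dark label, 46 x 46 x 128 mm, origin under its centre
- jar_front_1: bystander: glass jar with dark lid, 62 x 62 x 50 mm, origin under its centre
- jar_front_3: bystander: glass jar with dark lid, 62 x 62 x 50 mm, origin under its centre
- tin_blue: bystander: flat blue polish tin, 67 x 67 x 22 mm, origin under its centre, at the front edge of the bench
- polish_block: bystander: small black block, 58 x 32 x 22 mm, origin under its centre, at the front edge of the bench
Things that resemble listed ones, but are neither listed nor needed, are in the scene too. What is shaped like the brush but pink or turquoise is not meant.

How it is judged:
On the way, in this order (a step that is already met when the one before it is completed fails the run):
1. the brush stands upright in the cup on its floor, bristles up, and is let go (distance between brush and cup_floor below 0.015 m and angle between brush's own z axis and vertical below 0.28 rad and contact force between the fingers and brush below 0.1 N and linear speed of brush below 0.03 m/s), for 0.2 s.
2. the fingers hold the gate at half travel (value of joint gate between 0.024 and 0.036 m and contact force between the fingers and gate above 3 N), for 0.5 s.
At the end, for the whole second after the job is handed in: the fingers still hold the gate (more than 3 N on it) between 24 and 36 mm of its 60 mm travel, the pointers over the green bands, and the brush stands in the cup, bristles up, its foot within 15 mm of the centre of the cup's floor, leaning less than 16 degrees, and untouched (all of step 2 and distance between brush and cup_floor below 0.015 m and angle between brush's own z axis and vertical below 0.28 rad and contact force between each of the arm, the fingers and brush below 0.1 N); the arm keeps its last pose, push and grip.
It fails at once if the gate is opened beyond three quarters of its travel (value of joint gate above 0.045 m).
It fails at once if a bystander is shifted by more than 30 mm or knocked over (distance of any of white_bottle_1, jar_front_1, jar_front_3, tin_blue, polish_block from where it was at the start of the episode above 0.03 m or angle between white_bottle_1's own z axis and vertical above 0.5 rad).
It also fails if it takes over 51 s, if anything falls off the work surface, if the arm or the gripper's body presses on something with over 40 N, if the wrist force passes 120 N, or if a joint passes its speed limit or range.

## Working session

There is one attempt and no reset: what is moved stays moved. The work goes in short steps, Python scripts to look and compute and a tool call to move; the robot and the scene stay as the last step left them, time stands still between calls to the robot, and variables do not carry over. Pictures are saved under pics/ and viewed, at most 10 in all, crops included, and the job is handed in when it is done.

Besides the shell and the picture viewer there is one more tool, called after ">>>" by a JSON object that holds its "api" and its "payload", one argument or row to a line. apply_moves: Moves the arm, as the interface text tells. Its arguments: {"type":"object","properties":{"increments":{"type":"array"},"gripper":{"type":"number"},"grip_force":{"type":"number"}},"required":["increments"]}

```bash
mkdir -p pics; ls; python3 - <<'E'
from plant import env
import cv2,json,pickle
d={}
for n in("scene","top"):
    c=env.read_camera(n);d[n]=c
    cv2.imwrite(f"pics/{n}0.png",c["pixels"][:,:,::-1])
    print(n,c["fx"],c["fy"],c["cx"],c["cy"],c["R"],c["t"])
pickle.dump(d,open("cams.pkl","wb"))
print(env.observe())
E
```

```text
pics
scene 489.3661288050152 489.3661288050152 275.70717243724897 213.38801772998522 [[-0.47652566 -0.87890343 -0.02126171]
 [-0.4884822   0.28479887 -0.8247877 ]
 [ 0.73096404 -0.38264654 -0.56504265]] [0.22563026 0.34494055 1.05998593]
top 456.9165478971908 456.9165478971908 280.73394254246546 217.7742608961152 [[-0.02232281 -0.9997411   0.00440754]
 [-0.98959718  0.02146915 -0.14225501]
 [ 0.14212355 -0.00753722 -0.98982023]] [-0.01692037  0.5642451   1.10049266]
{'t': 0.1, 'qpos': array([-1.31210268e+00,  8.78845424e-02,  1.37206148e+00,  6.44303567e-06,
        1.68358294e+00, -1.03114118e-01]), 'joint_vel': array([-6.50244928e-04, -1.96006450e-03, -4.20695149e-03, -3.28731525e-04,
        1.94992170e-03, -3.64927537e-05]), 'effort': array([ 1.83276730e-03, -3.41252875e+01, -3.03300583e+01,  7.19882967e-02,
        3.05083115e-02, -1.05864146e-04]), 'position': array([ 0.19453256, -0.51386956,  0.16974052]), 'tcp_rot': array([ 9.83680944e-01,  1.79919048e-01, -7.20447901e-05, -9.65474600e-04]), 'contact_force': array([0.94517226, 0.15057942, 1.07163826]), 'torque': array([ 0.03846614, -0.00919752,  0.01435589]), 'finger_force': 0.0, 'width': 1.0013932403377528}
```

View pics/scene0.png

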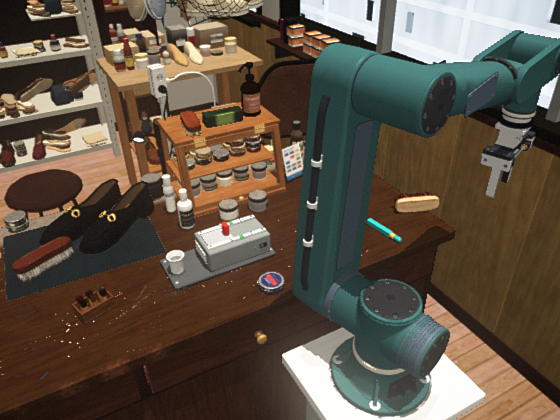

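View pics/top0.png

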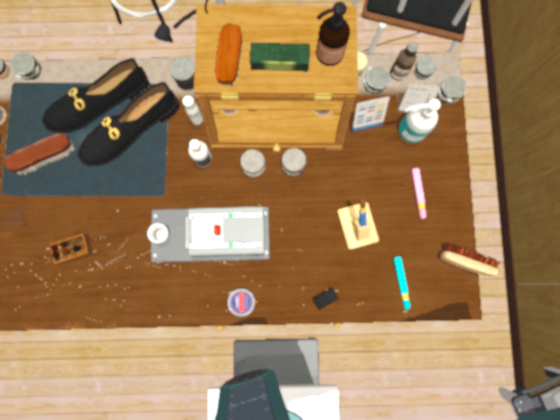

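The top view shows these brush-like candidates:
- A blue-handled one in the light wooden rest at top (361,218).
- A pink one lying at (420,193).
- A turquoise one lying at (402,283).

I choose the blue one in the rest. The cup is at top (158,233) and the red tab at (217,230). I'll check the choice in one close crop, with the dryer beside it.

```bash
python3 - <<'E'
import cv2,pickle,numpy as np
d=pickle.load(open("cams.pkl","rb"))
t=d["top"]["pixels"][:,:,::-1]
a=cv2.resize(t[190:262,325:395],None,fx=8,fy=8,interpolation=cv2.INTER_CUBIC)  #560x576
b=cv2.resize(t[195:270,142:282],None,fx=5.5,fy=5.5,interpolation=cv2.INTER_CUBIC)
cv2.imwrite("pics/c1.png",a);cv2.imwrite("pics/c2.png",b)
E
```

```text
(no output)
```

View pics/c1.png

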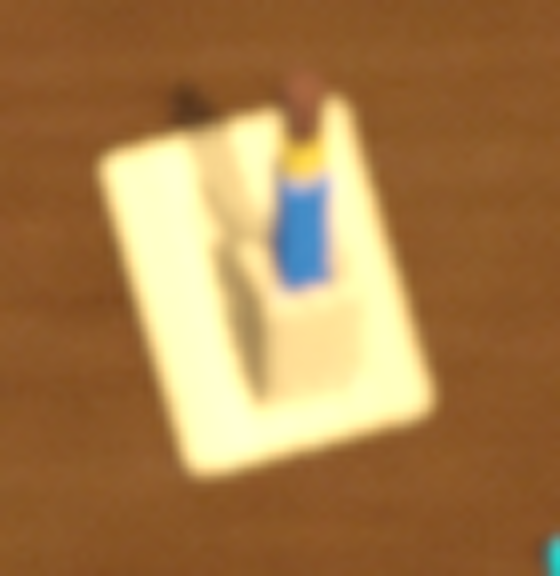

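View pics/c2.png

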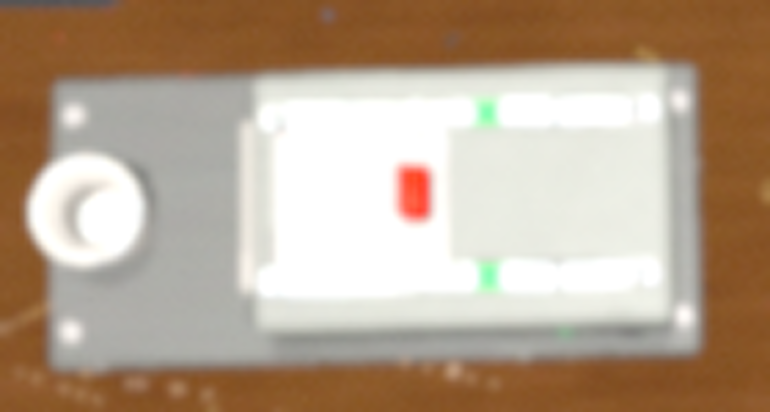

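The crop confirms a blue handle, yellow ferrule and dark bristles in the rest, leaning towards image up (world +x). Next I compute the poses from these pixels.

```bash
cat > h.py <<'E'
import numpy as np,pickle,cv2
from scipy.optimize import least_squares
from scipy.spatial.transform import Rotation as Ro
def load(): return pickle.load(open("cams.pkl","rb"))
def proj(c,X):
    p=np.atleast_2d(X)@c["R"].T+c["t"]
    return np.c_[c["fx"]*p[:,0]/p[:,2]+c["cx"],c["fy"]*p[:,1]/p[:,2]+c["cy"]]
def fish(c,X):
    p=np.atleast_2d(X)@c["R"].T+c["t"]; r=np.hypot(p[:,0],p[:,1]); th=np.arctan2(r,p[:,2])
    return np.c_[c["fx"]*th*p[:,0]/r+c["cx"],c["fy"]*th*p[:,1]/r+c["cy"]]
def rect(p,L,W,z,off=(0,0)):
    x,y,a=p; l=np.array([[1,1],[1,-1],[-1,-1],[-1,1]])*[L/2,W/2]
    R=np.array([[np.cos(a),-np.sin(a)],[np.sin(a),np.cos(a)]])
    return np.c_[l@R.T+[x,y],np.full(4,z)]
E
python3 - <<'E'
from h import *
c=load()["top"]
A=np.array([[100,160],[345,95],[435,410],[195,478]])/8+[325,190]   # +x+y,+x-y,-x-y,-x+y
f=least_squares(lambda p:(proj(c,rect(p,.105,.08,.012))-A).ravel(),[.3,-.2,0]);print("rest",f.x,np.degrees(f.x[2]),f.fun.round(1))
B=np.array([[52,80],[695,65],[703,353],[50,370]])/5.5+[142,195]
g=least_squares(lambda p:(proj(c,rect(p,.135,.3,.012))-B).ravel(),[.3,.1,0]);print("dryer",g.x,g.fun.round(1))
x,y,a=g.x;R=np.array([[np.cos(a),-np.sin(a)],[np.sin(a),np.cos(a)]])
cup=R@[0,.12]+[x,y];print("cup",cup, "rim px",(proj(c,[*cup,.062])-[142,195])*5.5)
# tab top centre px -> ray at z=.112
def ray(px,z):
    d=c["R"].T@[(px[0]-c["cx"])/c["fx"],(px[1]-c["cy"])/c["fy"],1];o=-c["R"].T@c["t"];return o+d*(z-o[2])/d[2]
print("cup from rim",ray(np.array([87,211])/5.5+[142,195],.062))
t=ray(np.array([414,188])/5.5+[142,195],.110);print("tab",t,"dryer frame",R.T@(t[:2]-[x,y]))
# brush: lean azimuth = rest yaw, lean 32.5; fit foot position
al=f.x[2]
for L in (30,32.5,35):
    L=np.radians(L);d=np.array([np.sin(L)*np.cos(al),np.sin(L)*np.sin(al),np.cos(L)])
    px=np.array([[303,182],[303,145],[303,80]])/8+[325,190]
    k=least_squares(lambda p:(proj(c,np.outer([.092,.106,.128],d)+p)-px).ravel(),[.3,-.2,.03])
    F=k.x;G=F+d*.083
    print(np.degrees(L),F,"grasp",G,"rest-frame foot",(F-[f.x[0],f.x[1],0])[:2]@np.array([[np.cos(al),-np.sin(al)],[np.sin(al),np.cos(al)]]),k.fun.round(1))
E
```

```text
rest [ 0.54331266 -0.22797033  0.24074052] 13.793415798276186 [ 0.4  0.  -0.4  0.2  0.1  0.1 -0.1 -0.3]
dryer [0.52940219 0.15072976 0.00416431] [ 0.1  0.   0.2 -0.2 -0.   0.1 -0.3  0.1]
cup [0.52890248 0.27072872] rim px [[ 87.21770351 210.74840702]]
cup from rim [0.52879256 0.27082316 0.062     ]
tab [0.53006854 0.11982596 0.11      ] dryer frame [ 0.00053765 -0.03090631]
29.999999999999996 [ 0.47792142 -0.18389762  0.28697168] grasp [ 0.51822463 -0.17400312  0.35885179] rest-frame foot [-0.05299757  0.05839242] [-0.2  0.1 -0.  -0.1  0.2  0.1]
32.5 [ 0.48048777 -0.19242431  0.24978027] grasp [ 0.52379756 -0.18179168  0.31978176] rest-frame foot [-0.05253819  0.04949975] [-0.   0.1 -0.  -0.2  0.   0.1]
35.0 [ 0.48304435 -0.20078607  0.21348485] grasp [ 0.52927829 -0.18943556  0.28147447] rest-frame foot [-0.05204895  0.04076959] [ 0.1  0.1  0.  -0.2 -0.1  0.1]
```

```bash
python3 - <<'E'
from h import *
from plant import env
c=load()["top"]
al=.2407;ux=np.array([np.cos(al),np.sin(al),0])
px=np.array([[303,182],[303,145],[303,80]])/8+[325,190]
for L in (30,32.5,35):
    L_=np.radians(L);d=np.sin(L_)*ux+np.array([0,0,np.cos(L_)])
    k=least_squares(lambda p:(proj(c,np.outer([.092,.106,.128],d)+[.5433,-.2280,p[1]]+p[0]*ux)-px).ravel(),[0,.03])
    F=np.array([.5433,-.2280,k.x[1]])+k.x[0]*ux
    print(L,k.x,F,"grasp",F+.083*d,k.fun.round(1))
s=env.observe();R=Ro.from_quat(s["tcp_rot"]).as_matrix();print(R.round(3))
T=np.array([.56,-.21,.27]);print((R.T@(T-s["position"])*100).round(1))
# spin so that tool y is perpendicular to lean
y=np.array([-np.sin(al),np.cos(al),0])
for yy in(y,-y):
    v=R.T@yy;print("spin",np.degrees(np.arctan2(-v[0],v[1])))
E
```

```text
30 [-0.02333307  0.02690016] [ 0.52063959 -0.2335622   0.02690016] grasp [ 0.5609432  -0.22366932  0.09878027] [-0.1 -1.4  0.  -0.4  0.2  1.8]
32.5 [-0.02738954  0.02931192] [ 0.51670006 -0.23452919  0.02931192] grasp [ 0.56001029 -0.22389831  0.09931341] [ 0.  -1.2  0.  -0.4  0.1  1.5]
35 [-0.03133271  0.03189081] [ 0.51287057 -0.23546917  0.03189081] grasp [ 0.55910497 -0.22412053  0.09988043] [ 0.1 -0.9  0.1 -0.4 -0.1  1.2]
[[ 0.935  0.354 -0.   ]
 [ 0.354 -0.935  0.002]
 [ 0.    -0.002 -1.   ]]
[ 44.9 -15.5 -10. ]
spin -173.0609934764384
spin 6.939006523561616
```

>>> {"api": "apply_moves", "payload": {
  "increments": [
    [[0,0,-5],0],
    [[44.4,-14.2,-5],6.9],
    [[44.4,-14.2,-5],6.9],
    [[44.4,-14.2,-5],6.9],
    [[44.4,-14.2,-5],6.9],
    [[44.4,-14.2,-5],6.9],
    [[44.4,-14.2,-5],6.9],
    [[44.4,-14.2,-5],6.9],
    [[44.4,-14.2,-5],6.9],
    [[44.4,-14.2,-5],6.9],
    [[44.4,-14.2,-5],6.9],
    [[44.4,-14.2,-5],6.9],
    [[44.4,-14.2,-5],6.9]
  ],
  "gripper": 0.6
}}

```text
t: 1.4
position: [0.5588, -0.2251, 0.2203]
tcp_rot: [0.993, 0.12, -0.001, 0.0]
contact_force: [0.2, -1.1, -0.2]
width: 0.599
finger_force: 0.0
```

```bash
python3 - <<'E'
from h import *
from plant import env
s=env.observe();print(s["t"],s["position"],Ro.from_quat(s["tcp_rot"]).as_matrix().round(3))
c=env.read_camera("wrist");pickle.dump(c,open("w1.pkl","wb"))
im=c["pixels"][:,:,::-1].copy();cv2.imwrite("pics/w1.png",im)
F=np.array([.5167,-.2345,.0293]);d=np.array([.5373*.9712,.5373*.2384,.8434])
print(c["fx"],c["cx"],c["cy"],fish(c,F+np.outer([.043,.083,.092,.13],d)).round(0))
E
```

```text
1.4 [ 0.55882538 -0.2251461   0.22031948] [[ 0.971  0.239 -0.002]
 [ 0.239 -0.971 -0.   ]
 [-0.002  0.    -1.   ]]
325.19226210127806 278.85000960148875 211.83670257606244 [[278. 210.]
 [278. 198.]
 [278. 194.]
 [278. 179.]]
```

View pics/w1.png

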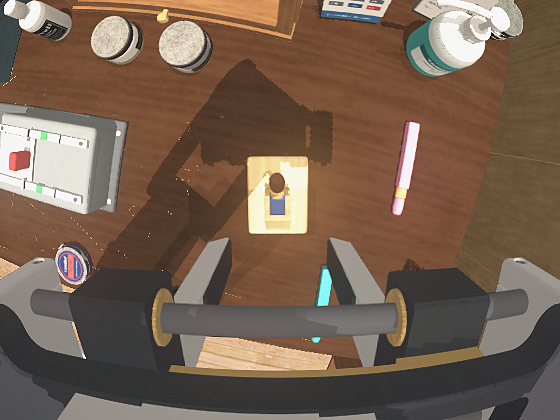

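The wrist view shows the brush in the rest at column 278, with the ferrule at row ~195 and the bristles at ~182. That is where the model predicted, and centred between the fingers, so I descend and grip.

>>> {"api": "apply_moves", "payload": {
  "increments": [
    [[0.2,0,5],0],
    [[0.2,0,10],0],
    [[0.2,0,13.8],0],
    [[0.2,0,13.8],0],
    [[0.2,0,13.8],0]
  ]
}}

```text
t: 1.95
position: [0.5607, -0.2254, 0.0835]
tcp_rot: [0.993, 0.119, -0.0, 0.0]
contact_force: [-0.0, 0.8, 1.1]
width: 0.599
finger_force: 0.0
```

>>> {"api": "apply_moves", "payload": {
  "increments": [
    [[0,0,0],0],
    [[0,0,0],0],
    [[0,0,0],0],
    [[0,0,0],0],
    [[0,0,0],0],
    [[0,0,0],0],
    [[0,0,0],0],
    [[0,0,0],0]
  ],
  "gripper": 0,
  "grip_force": 25
}}

```text
t: 2.75
position: [0.5602, -0.2248, 0.0829]
tcp_rot: [0.993, 0.12, -0.002, 0.001]
contact_force: [-4.6, -2.4, 2.4]
width: 0.006
finger_force: 2.4
```

```bash
python3 - <<'E'
from h import *
from plant import env
c=env.read_camera("wrist");pickle.dump(c,open("w2.pkl","wb"))
s=env.observe();print(s["width"],s["finger_force"],s["contact_force"],s["position"])
im=c["pixels"][120:380,130:430,::-1]
t=env.read_camera("top")["pixels"][170:270,310:410,::-1]
a=cv2.resize(im,(600,520),interpolation=cv2.INTER_CUBIC);b=cv2.resize(t,(200,200))
o=np.zeros((520,800,3),np.uint8);o[:,:600]=a;o[:200,600:]=b;cv2.imwrite("pics/w2.png",o)
E
```

```text
0.007402735218068316 2.514864837357891 [-4.42578743 -2.22420234  1.86215938] [ 0.56022063 -0.22493157  0.08289337]
```

View pics/w2.png

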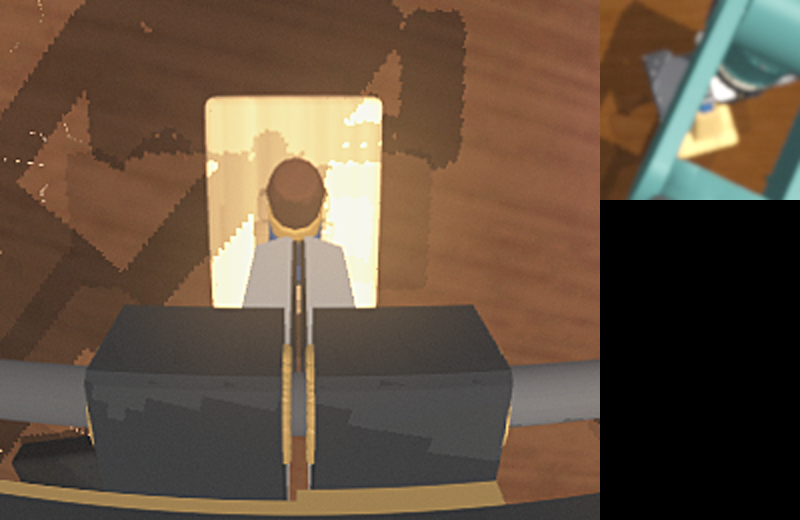

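The fingers closed behind the brush, on the −x side: in the crop the bristles at (295,188) sit ahead of the fingertips. I'll refit the brush from both cameras.

```bash
python3 - <<'E'
from h import *
w1=pickle.load(open("w1.pkl","rb"));w2=pickle.load(open("w2.pkl","rb"));top=load()["top"]
def prof(c,u,r0,r1):
    im=c["pixels"][r0:r1,u-1:u+2].mean(1).astype(int)
    for r,p in zip(range(r0,r1),im): print(r,*p,end=" | ")
    print()
prof(w1,278,168,222)
prof(w2,277,195,245)
print("tool cam pos w1",-w1["R"].T@w1["t"]," w2",-w2["R"].T@w2["t"], "axis",w1["R"].round(3).tolist())
print("w1 width row 184", [tuple(w1["pixels"][184,u]) for u in range(264,292,2)])
E
```

```text
168 244 220 155 | 169 244 221 157 | 170 245 224 160 | 171 249 227 162 | 172 233 185 128 | 173 131 87 61 | 174 131 87 62 | 175 137 94 67 | 176 138 94 67 | 177 138 95 67 | 178 138 95 68 | 179 138 95 67 | 180 138 95 68 | 181 139 96 68 | 182 142 98 69 | 183 134 93 66 | 184 128 90 63 | 185 129 91 64 | 186 129 90 64 | 187 129 91 64 | 188 126 90 62 | 189 128 90 64 | 190 126 91 64 | 191 118 83 59 | 192 124 85 61 | 193 241 205 120 | 194 246 218 127 | 195 235 200 116 | 196 247 223 128 | 197 252 230 126 | 198 245 213 153 | 199 157 157 186 | 200 114 128 175 | 201 120 128 166 | 202 121 128 165 | 203 122 129 165 | 204 121 129 167 | 205 122 131 168 | 206 121 130 168 | 207 124 132 169 | 208 121 130 166 | 209 121 128 163 | 210 122 133 173 | 211 123 134 175 | 212 122 134 174 | 213 118 130 176 | 214 90 87 118 | 215 255 233 159 | 216 252 246 187 | 217 248 242 190 | 218 247 242 188 | 219 248 246 202 | 220 247 234 172 | 221 243 216 151 | 
195 247 236 176 | 196 246 230 167 | 197 243 214 149 | 198 220 172 122 | 199 158 115 82 | 200 138 95 68 | 201 146 102 72 | 202 147 101 71 | 203 147 102 73 | 204 148 103 7
[... 809 characters left out ...]
0.232, 0.239], [-0.232, -0.056, -0.971]]
w1 width row 184 [(np.uint8(250), np.uint8(243), np.uint8(172)), (np.uint8(216), np.uint8(171), np.uint8(119)), (np.uint8(210), np.uint8(164), np.uint8(116)), (np.uint8(110), np.uint8(75), np.uint8(53)), (np.uint8(125), np.uint8(88), np.uint8(62)), (np.uint8(126), np.uint8(87), np.uint8(61)), (np.uint8(131), np.uint8(93), np.uint8(65)), (np.uint8(127), np.uint8(89), np.uint8(62)), (np.uint8(129), np.uint8(90), np.uint8(62)), (np.uint8(127), np.uint8(91), np.uint8(63)), (np.uint8(136), np.uint8(95), np.uint8(66)), (np.uint8(244), np.uint8(215), np.uint8(147)), (np.uint8(248), np.uint8(251), np.uint8(220)), (np.uint8(247), np.uint8(247), np.uint8(233))]
```

```bash
python3 - <<'E'
from h import *
w1=pickle.load(open("w1.pkl","rb"));w2=pickle.load(open("w2.pkl","rb"));top=load()["top"]
al=.2407;ux=np.array([np.cos(al),np.sin(al),0]);uy=np.array([-ux[1],ux[0],0])
def pts(p,L,fl):
    d=np.sin(L)*ux+np.array([0,0,np.cos(L)]);n=-np.cos(L)*ux+np.array([0,0,np.sin(L)])
    F=np.array([.5433,-.2280,p[1]])+p[0]*ux+p[2]*uy
    return F,d,np.array([F+.13*d-.008*n,F+.13*d+.008*n,F+fl*d+.008*n,F+.092*d+.008*n])
def res(q,two):
    F,d,P=pts(q[:3],q[3],q[4])
    r=list(fish(w1,P)[:,1]-[172.5,183,192.7,198.5])+[fish(w1,P)[3,0]-278]
    t=proj(top,P)
    r+=list(t[2:,1]-(np.array([145,178])/8+190))+list(t[2:,0]-(303/8+325))
    if two:
        r+=list(fish(w2,P)[:3,1]-[198.3,220.5,234.3])
    return np.array(r+[(q[3]-.567)/.03, q[2]/.003])
for two in(0,1):
    k=least_squares(res,[0,.03,0,.567,.105],args=(two,),x_scale=[.01,.01,.01,.1,.01]);F,d,_=pts(k.x[:3],k.x[3],0)
    print(k.x.round(4),np.degrees(k.x[3]),"F",F.round(4),"s80",(F+.08*d).round(4),"exit43",(F+.043*d).round(4),k.fun.round(1))
E
```

```text
[-2.430e-02  2.370e-02  4.000e-04  5.513e-01  1.112e-01] 31.585029413245227 F [ 0.5196 -0.2334  0.0237] s80 [ 0.5603 -0.2234  0.0918] exit43 [ 0.5414 -0.228   0.0603] [-3.2  2.  -0.3  0.7 -0.1  0.4  1.5  0.5  0.4 -0.5  0.1]
[-3.020e-02  1.120e-02 -4.000e-04  5.969e-01  1.100e-01] 34.20235482798549 F [ 0.5141 -0.2356  0.0112] s80 [ 0.5578 -0.2249  0.0774] exit43 [ 0.5376 -0.2298  0.0468] [-4.   0.2 -1.1 -0.2  0.7  2.2  3.1 -0.2 -0.1 -1.2  3.2 -0.4  1.  -0.1]
```

```bash
python3 - <<'E'
from h import *
w2=pickle.load(open("w2.pkl","rb"));w1=pickle.load(open("w1.pkl","rb"))
al=.2407;ux=np.array([np.cos(al),np.sin(al),0]);T=np.array([.5602,-.2249,.0829])
for dx in(0,.008,.011,.02):
  print(dx,[fish(w2,T+dx*ux+[0,0,h])[0].round(1).tolist() for h in(0,.02,.06)])
# rows 205..245 colour for the fingers/handle beside and base edges of rest at both views
L=[[ .5433+sx*.0525*ux[0], -.2280+sx*.0525*ux[1], .012] for sx in(1,-1)]
print("rest edges w1",fish(w1,L),"w2",fish(w2,L))
c=w2["pixels"]
print([tuple(map(int,c[r,279])) for r in range(232,262,2)])
for r in (225,236,238,240): print(r,[tuple(map(int,c[r,u])) for u in range(260,298,3)])
E
```

```text
0 [[279.4, 234.3], [279.5, 244.0], [279.6, 269.9]]
0.008 [[279.4, 223.1], [279.5, 231.9], [279.6, 255.5]]
0.011 [[279.4, 218.9], [279.5, 227.3], [279.6, 250.0]]
0.02 [[279.4, 206.0], [279.5, 213.3], [279.6, 233.0]]
rest edges w1 [[278.48617595 157.7909599 ]
 [278.49453836 235.25363875]] w2 [[278.17939967 170.9763363 ]
 [278.21061511 280.13408389]]
[(126, 93, 65), (186, 141, 88), (225, 181, 106), (212, 164, 99), (172, 136, 85), (119, 106, 104), (112, 100, 98), (113, 100, 97), (113, 101, 99), (112, 101, 99), (110, 98, 96), (113, 115, 132), (115, 116, 132), (117, 117, 135), (105, 94, 93)]
225 [(215, 172, 121), (217, 173, 121), (133, 100, 69), (129, 93, 66), (129, 94, 66), (130, 97, 67), (130, 94, 67), (133, 99, 69), (134, 100, 70), (132, 97, 68), (201, 151, 87), (238, 204, 133), (247, 248, 242)]
236 [(221, 180, 128), (235, 191, 130), (145, 130, 120), (203, 156, 92), (214, 166, 99), (224, 178, 107), (232, 188, 111), (220, 173, 103), (212, 163, 96), (211, 161, 90), (211, 177, 149), (248, 248, 239), (247, 247, 213)]
238 [(221, 180, 128), (232, 188, 129), (102, 108, 140), (191, 152, 96), (196, 172, 151), (204, 166, 116), (213, 165, 100), (212, 163, 93), (198, 177, 158), (144, 138, 143), (196, 167, 141), (248, 248, 212), (247, 247, 218)]
240 [(224, 183, 126), (225, 185, 135), (184, 171, 160), (196, 181, 166), (192, 177, 164), (197, 183, 174), (158, 123, 77), (122, 95, 62), (196, 180, 165), (198, 182, 166), (200, 181, 163), (251, 231, 184), (249, 252, 242)]
```

>>> {"api": "apply_moves", "payload": {
  "increments": [
    [[-1,0,0],0],
    [[-1,0,0],0],
    [[-1,0,0],0],
    [[-1,0,0],0]
  ],
  "gripper": 0.6
}}

```text
t: 3.25
position: [0.5522, -0.2261, 0.0827]
tcp_rot: [0.993, 0.12, 0.0, -0.0]
contact_force: [-0.4, 0.5, -0.9]
width: 0.311
finger_force: 0.0
```

>>> {"api": "apply_moves", "payload": {
  "increments": [
    [[-1,0,-5],0],
    [[-1,0,-6],0],
    [[-1,0,-6],0],
    [[-1,0,-6],0]
  ]
}}

```text
t: 3.65
position: [0.5423, -0.2285, 0.1422]
tcp_rot: [0.993, 0.12, -0.0, -0.0]
contact_force: [0.9, 0.2, -1.3]
width: 0.593
finger_force: 0.0
```

```bash
python3 - <<'E'
from h import *
from plant import env
s=env.observe();print(s["t"],s["position"],s["width"],s["contact_force"])
c=env.read_camera("wrist");pickle.dump(c,open("w3.pkl","wb"))
im=c["pixels"][130:250,200:360,::-1]
cv2.imwrite("pics/w3.png",cv2.resize(im,None,fx=5,fy=5,interpolation=cv2.INTER_CUBIC))
E
```

```text
3.65 [ 0.54230359 -0.22853696  0.14215026] 0.5933071435375129 [ 0.89350432  0.24070759 -1.25694491]
```

View pics/w3.png

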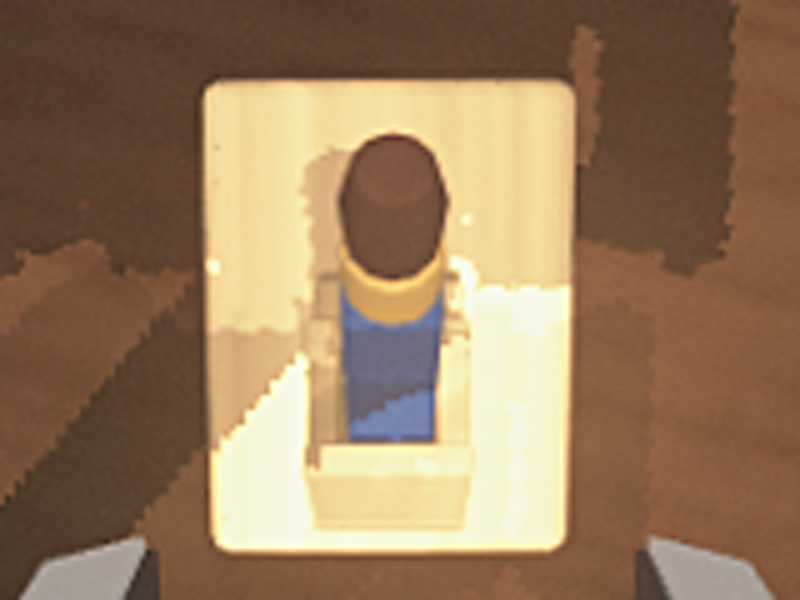

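The crop is clear: ferrule/handle boundary at (393,325), handle entering the socket at (393,440), and handle 102 px wide at the top and 88 px at the socket. The ferrule and head are round. The first grasp was probably too high and too far back, on the rear of the round ferrule. I'll refit.

```bash
python3 - <<'E'
from h import *
w1=pickle.load(open("w1.pkl","rb"));w3=pickle.load(open("w3.pkl","rb"));top=load()["top"]
al=.2407;ux=np.array([np.cos(al),np.sin(al),0]);uy=np.array([-ux[1],ux[0],0])
print("cam",-w3["R"].T@w3["t"])
def res(q):
    L=q[3]
    d=np.sin(L)*ux+np.array([0,0,np.cos(L)]);n=-np.cos(L)*ux+np.array([0,0,np.sin(L)])
    F=np.array([.5433,-.2280,q[1]])+q[0]*ux+q[2]*uy
    B=lambda s:F+s*d+.008*n
    r=[]
    dv1,dv3=q[5],q[6]
    for c,v92,v43,vf,dv in((w1,198.5,214.5,192.7,dv1),(w3,130+64.7,130+88,130+55.8,dv3)):
        p=fish(c,[B(.092),B(.043),B(q[4])]);r+=list(p[:,1]+dv-[v92,v43,vf])
        e=[.5433,-.228,.012]; E=fish(c,[e+.0525*ux,e-.0525*ux])[:,1]+dv
        r+=list(E-([155.5,235] if c is w1 else [130+16.3,130+110]))
    f=lambda s,w: (lambda p:p[0,0]-p[1,0])(fish(w3,[B(s)-.008*uy,B(s)+.008*uy]))-w
    r+=[f(.088,20.2),f(.045,17.6),fish(w3,[B(.09)])[0,0]-278.2,fish(w3,[B(.045)])[0,0]-278.3]
    t=proj(top,[B(.092),B(q[4])]);r+=list(t[:,1]-(np.array([178,145])/8+190))
    return np.array(r+[(L-.567)/.03,q[2]/.003,dv1/2,dv3/2])
k=least_squares(res,[0,.03,0,.567,.105,0,0],x_scale=[.01,.01,.01,.1,.01,1,1]);q=k.x;L=q[3]
d=np.sin(L)*ux+np.array([0,0,np.cos(L)]);F=np.array([.5433,-.2280,q[1]])+q[0]*ux+q[2]*uy
print(q.round(4),np.degrees(L),"F",F.round(4),k.fun.round(1))
for s in(.043,.075,.08,.085,.092,.13): print(s,(F+s*d).round(4))
E
```

```text
cam [ 0.60854508 -0.21224604  0.35605849]
[-2.6500e-02  3.3400e-02  5.0000e-04  6.0190e-01  1.0800e-01 -6.3090e-01
 -2.1227e+00] 34.48555206061977 F [ 0.5174 -0.2338  0.0334] [-0.4  0.3 -1.1  1.7 -0.4  0.8 -1.   0.9 -0.8  0.5  0.5  0.3  0.   0.
  0.2 -0.3  1.2  0.2 -0.3 -1.1]
0.043 [ 0.5411 -0.228   0.0688]
0.075 [ 0.5587 -0.2237  0.0952]
0.08 [ 0.5614 -0.223   0.0993]
0.085 [ 0.5642 -0.2223  0.1034]
0.092 [ 0.568  -0.2214  0.1092]
0.13 [ 0.5889 -0.2163  0.1405]
```

```bash
python3 - <<'E'
from h import *
w2=pickle.load(open("w2.pkl","rb"));w3=pickle.load(open("w3.pkl","rb"))
al=.2407;ux=np.array([np.cos(al),np.sin(al),0]);uy=np.array([-ux[1],ux[0],0]);L=.6019
d=np.sin(L)*ux+np.array([0,0,np.cos(L)]);n=-np.cos(L)*ux+np.array([0,0,np.sin(L)])
F=np.array([.5174,-.2338,.0334])
for nm,c in(("w2",w2),("w3",w3)):
    B=lambda s:F+s*d+.008*n
    print(nm,"s92,108,130,front130 rows",fish(c,[B(.092),B(.108),B(.13),F+.13*d-.008*n])[:,1].round(1))
    f=lambda s:(lambda p:p[0,0]-p[1,0])(fish(c,[B(s)-.008*uy,B(s)+.008*uy]))
    print(" widths s92,108,125",f(.092).round(1),f(.108).round(1),f(.125).round(1))
p=w3["pixels"]
# fingers in w3: left finger outline per row
for r in (236,238,240,245,255,270,290):
    print(r,[int(p[r,u].mean()) for u in range(150,240,4)])
E
```

```text
w2 s92,108,130,front130 rows [247.2 240.  227.9 197.6]
 widths s92,108,125 26.7 29.0 31.9
w3 s92,108,130,front130 rows [197.7 188.8 174.7 153.7]
 widths s92,108,125 21.1 22.4 24.0
236 [65, 60, 61, 60, 62, 64, 58, 56, 57, 57, 56, 57, 56, 59, 63, 62, 63, 66, 66, 74, 92, 94, 96]
238 [62, 62, 61, 63, 60, 63, 56, 58, 59, 56, 57, 57, 58, 58, 61, 62, 62, 59, 100, 167, 86, 93, 92]
240 [61, 63, 61, 59, 62, 64, 54, 56, 56, 60, 57, 58, 60, 61, 63, 54, 69, 172, 162, 160, 60, 92, 92]
245 [65, 63, 63, 59, 58, 55, 54, 58, 56, 57, 55, 55, 57, 61, 84, 158, 158, 159, 159, 123, 62, 89, 90]
255 [61, 64, 68, 58, 59, 59, 59, 67, 69, 65, 63, 67, 56, 160, 158, 156, 158, 158, 76, 59, 60, 84, 84]
270 [53, 55, 53, 57, 67, 66, 66, 68, 85, 87, 102, 157, 156, 156, 159, 157, 152, 58, 57, 58, 56, 79, 79]
290 [53, 54, 47, 115, 114, 48, 88, 151, 155, 155, 156, 156, 155, 157, 70, 54, 53, 53, 47, 78, 82, 74, 80]
```

The two hypotheses for brush height differ by ~2 cm, so I'll triangulate properly with sideways wrist views, using the ends of the blue blob.

>>> {"api": "apply_moves", "payload": {
  "increments": [
    [[0,5,-2],0],
    [[0,9,-2],0],
    [[0,9,-2],0],
    [[0,9,-2],0]
  ]
}}

```text
t: 4.1
position: [0.5629, -0.3161, 0.1597]
tcp_rot: [0.993, 0.12, -0.002, -0.002]
contact_force: [-0.7, 0.4, -0.9]
width: 0.601
finger_force: 0.0
```

```bash
cat > snap.py <<'E'
from h import *
from plant import env
import sys
c=env.read_camera("wrist");pickle.dump(c,open(sys.argv[1],"wb"))
im=c["pixels"][:,:,::-1];hsv=cv2.cvtColor(np.ascontiguousarray(im),cv2.COLOR_BGR2HSV)
m=cv2.inRange(hsv,(105,50,60),(135,255,255))
n,l,st,ce=cv2.connectedComponentsWithStats(m)
for i in range(1,n):
    if st[i,4]>60: print(st[i],ce[i].round(1),hsv[l==i].mean(0).round(0))
E
python3 snap.py w4.pkl
```

```text
[165 176  30  36 298] [179.8 198.5] [112.  79. 168.]
[  0 250  18  21  76] [ 11.7 260.1] [115. 110. 184.]
[  0 253   8  22  64] [  3.2 262.9] [113. 116. 182.]
```

>>> {"api": "apply_moves", "payload": {
  "increments": [
    [[0,-5,0],0],
    [[0,-10,0],0],
    [[0,-15,0],0],
    [[0,-18,0],0],
    [[0,-18,0],0],
    [[0,-18,0],0]
  ]
}}

```text
t: 4.75
position: [0.5203, -0.1401, 0.1628]
tcp_rot: [0.993, 0.122, 0.0, 0.0]
contact_force: [-0.1, -0.8, -0.5]
width: 0.6
finger_force: 0.0
```

```bash
python3 snap.py w5.pkl; python3 - <<'E'
from h import *
a=[pickle.load(open(f,"rb")) for f in("w4.pkl","w5.pkl")]
o=[]
for c in a:
    p=np.array([.555,-.225,.08]);u,v=fish(c,p)[0].astype(int);print(u,v)
    o.append(cv2.resize(c["pixels"][v-50:v+50,u-33:u+33,::-1],(396,600),interpolation=cv2.INTER_CUBIC));print("origin",u-33,v-50)
cv2.imwrite("pics/w45.png",np.hstack(o))
E
```

```text
[362 182  31  31 353] [376.7 200.1] [112.  86. 181.]
[ 81 256  28  26  65] [ 90.2 263.5] [113. 123. 147.]
[ 84 260  10  20 104] [ 87.6 268.9] [113. 123. 149.]
183 193
origin 150 143
374 194
origin 341 144
```

View pics/w45.png

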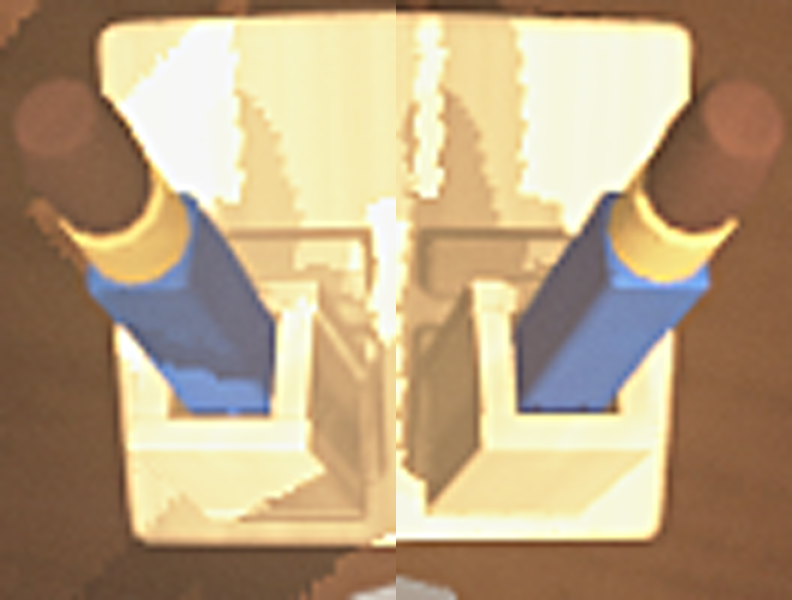

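```bash
python3 - <<'E'
from h import *
W=[pickle.load(open(f,"rb")) for f in("w4.pkl","w5.pkl")]
O=[np.array([150,143]),np.array([341,144])]
obs=[np.array([[90,280],[186,285],[185,412],[270,410],[57,120]])/6,np.array([[219,282],[314,283],[122,408],[216,410],[349,120]])/6]
def geo(q):
    F=q[:3];L,al=q[3],q[4];ux=np.array([np.cos(al),np.sin(al),0]);uy=np.array([-ux[1],ux[0],0])
    d=np.sin(L)*ux+np.array([0,0,np.cos(L)]);n=-np.cos(L)*ux+np.array([0,0,np.sin(L)])
    return F,d,np.array([F+.092*d+.008*n+.008*uy,F+.092*d+.008*n-.008*uy,F+q[5]*d+.008*n+.008*uy,F+q[5]*d+.008*n-.008*uy,F+.13*d])
def res(q):
    P=geo(q)[2];return np.concatenate([(fish(c,P)-o-b).ravel() for c,o,b in zip(W,O,obs)])
k=least_squares(res,[.517,-.234,.03,.57,.24,.043],x_scale=[.01,.01,.01,.1,.1,.01]);q=k.x
F,d,P=geo(q);print(q.round(4),np.degrees(q[3:5]),"\n",k.fun.round(1).reshape(2,-1,2).tolist())
J=k.jac;print("sd",np.sqrt(np.diag(np.linalg.inv(J.T@J)))*1)
for s in(.043,.075,.08,.085,.13): print(s,(F+s*d).round(4))
E
```

```text
[ 0.5215 -0.2325  0.0307  0.5671  0.2223  0.0384] [32.49522106 12.73497613] 
 [[[-1.1, 1.3], [0.5, 0.5], [-0.0, -0.5], [1.0, 0.1], [0.2, -0.8]], [[-0.8, 0.3], [0.7, 0.8], [0.0, -0.4], [-0.6, -0.4], [0.2, -0.9]]]
sd [0.00107656 0.00064695 0.00089261 0.01158488 0.01328725 0.00181985]
0.043 [ 0.544  -0.2274  0.067 ]
0.075 [ 0.5608 -0.2236  0.094 ]
0.08 [ 0.5634 -0.223   0.0982]
0.085 [ 0.566  -0.2224  0.1024]
0.13 [ 0.5896 -0.2171  0.1404]
```

```bash
python3 - <<'E'
from h import *
c=load()["scene"];T=np.array([.1945,-.5139,.1697])
R=np.array([[.935,.354,0],[.354,-.935,0],[0,0,-1]])
for h in(0,.026):
  for y in(-.047,-.0595,.047,.0595):
    print(h,y,proj(c,T+R@[-.008,y,-h]).round(0),proj(c,T+R@[.008,y,-h]).round(0))
crop=c["pixels"][115:215,455:560,::-1]
cv2.imwrite("pics/f.png",cv2.resize(crop,None,fx=6,fy=6,interpolation=cv2.INTER_CUBIC)[:600])
E
```

```text
0 -0.047 [[490. 208.]] [[484. 206.]]
0 -0.0595 [[488. 211.]] [[482. 208.]]
0 0.047 [[503. 193.]] [[498. 191.]]
0 0.0595 [[505. 192.]] [[499. 190.]]
0.026 -0.047 [[492. 200.]] [[486. 198.]]
0.026 -0.0595 [[491. 202.]] [[484. 200.]]
0.026 0.047 [[506. 185.]] [[500. 183.]]
0.026 0.0595 [[507. 183.]] [[501. 181.]]
```

View pics/f.png

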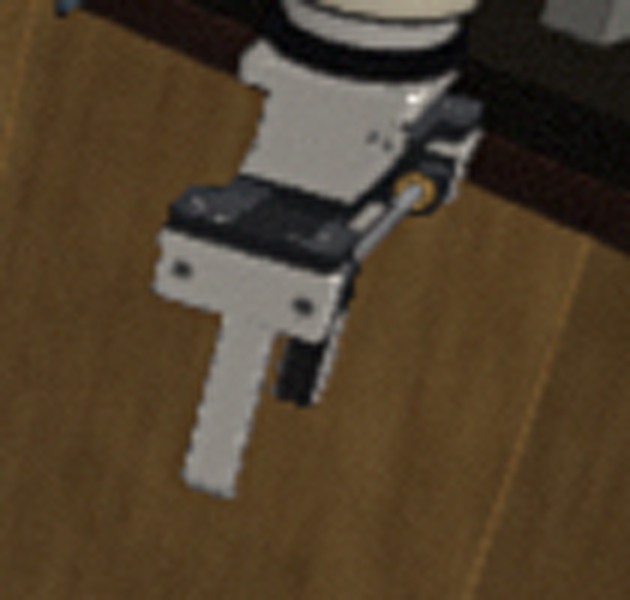

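The near fingertip ends at scene pixel ~(490,197), where the reported TCP would project to ~(486,208). The wrist views agree that the fingers physically end about 28 mm above the reported TCP, so the first grasp closed too high. I'll re-approach with that offset.

>>> {"api": "apply_moves", "payload": {
  "increments": [
    [[1,5,0],0],
    [[2.3,9.1,0],0],
    [[2.3,9.1,0],0],
    [[2.3,9.1,4],0],
    [[2.3,9.1,8],0],
    [[2.3,9.1,10.8],0],
    [[2.3,9.1,10.8],0],
    [[2.3,9.1,10.8],0]
  ]
}}

```text
t: 5.6
position: [0.5645, -0.2245, 0.0548]
tcp_rot: [0.993, 0.12, -0.0, -0.0]
contact_force: [-0.1, -0.4, 0.7]
width: 0.597
finger_force: 0.0
```

>>> {"api": "apply_moves", "payload": {
  "increments": [
    [[0,0,0],0],
    [[0,0,0],0],
    [[0,0,0],0],
    [[0,0,0],0],
    [[0,0,0],0],
    [[0,0,0],0],
    [[0,0,0],0]
  ],
  "gripper": 0,
  "grip_force": 25
}}

```text
t: 6.3
position: [0.5648, -0.2235, 0.055]
tcp_rot: [0.993, 0.12, 0.0, -0.001]
contact_force: [0.1, 1.9, 2.2]
width: 0.167
finger_force: 24.8
```

Gripped: the width matches 16 mm. Now I pull out along the slant.

>>> {"api": "apply_moves", "payload": {
  "increments": [
    [[0.5,0,-0.8],0],
    [[1.1,0,-1.7],0],
    [[1.6,0,-2.5],0],
    [[2.1,0,-3.4],0],
    [[2.7,0,-4.2],0],
    [[3.2,0,-5.1],0],
    [[3.2,0,-6],0],
    [[3.2,0,-10],0],
    [[3.2,0,-13],0],
    [[3.2,0,-13],0]
  ]
}}

```text
t: 7.3
position: [0.5985, -0.218, 0.192]
tcp_rot: [0.993, 0.12, 0.005, 0.003]
contact_force: [0.4, -0.8, 0.5]
width: 0.168
finger_force: 24.9
```

```bash
cat > where.py <<'E'
from h import *
from plant import env
import sys
s=env.observe();R=Ro.from_quat(s["tcp_rot"]).as_matrix();print(s["t"],s["position"].round(4),"w",round(s["width"],3),s["finger_force"],s["contact_force"].round(1),"spin_yaw",np.degrees(np.arctan2(R[1,0],R[0,0])).round(1),"q6",s["qpos"][5].round(2))
if len(sys.argv)>3: print("shift cm",((R.T@(np.array(list(map(float,sys.argv[1:4])))-s["position"]))*100).round(2))
E
python3 where.py .528 .27 .2; python3 snap.py w6.pkl
```

```text
7.3 [ 0.5985 -0.218   0.192 ] w 0.168 24.865823797881603 [ 0.4 -0.8  0.5] spin_yaw 13.8 q6 0.89
shift cm [  4.82 -49.07  -1.15]
[264 258  30  29 484] [278.3 275.3] [110.  97. 133.]
```

>>> {"api": "apply_moves", "payload": {
  "increments": [
    [[9.3,-48.1,0],13.8],
    [[9.3,-48.1,0],13.8],
    [[9.3,-48.1,0],13.8],
    [[9.3,-48.1,0],13.8],
    [[9.3,-48.1,0],13.8],
    [[9.3,-48.1,0],13.8],
    [[9.3,-48.1,0],13.8],
    [[9.3,-48.1,0],13.8],
    [[9.3,-48.1,0],13.8],
    [[9.3,-48.1,0],13.8],
    [[9.3,-48.1,0],13.8],
    [[9.3,-48.1,0],13.8],
    [[9.3,-48.1,0],13.8],
    [[9.3,-48.1,0],13.8]
  ]
}}

```text
t: 8.75
position: [0.5714, 0.271, 0.1844]
tcp_rot: [1.0, -0.001, -0.0, 0.0]
contact_force: [-0.0, 0.0, -0.7]
width: 0.169
finger_force: 24.9
```

>>> {"api": "apply_moves", "payload": {
  "increments": [
    [[0,0,0],0],
    [[0,0,0],0],
    [[0,0,0],0],
    [[0,0,0],0],
    [[0,0,0],0]
  ],
  "grip_force": 3
}}

```text
t: 9.25
position: [0.5712, 0.2726, 0.1848]
tcp_rot: [1.0, 0.0, 0.0, 0.0]
contact_force: [0.4, 0.2, -0.9]
width: 0.167
finger_force: 3.0
```

```bash
cat > pose.py <<'E'
# brush seen in the scene camera and tilt estimate
from h import *
from plant import env
c=env.read_camera("scene");s=env.observe();G=s["position"]+[0,0,.047];pickle.dump((c,s),open("sc.pkl","wb"))
hsv=cv2.cvtColor(c["pixels"],cv2.COLOR_RGB2HSV)
m=cv2.inRange(hsv,(100,100,60),(128,255,255))
u0,v0=proj(c,G)[0];print("grasp px",u0.round(),v0.round())
n,l,st,ce=cv2.connectedComponentsWithStats(m)
for i in range(1,n):
    if st[i,4]>15 and np.hypot(*(ce[i]-[u0,v0]))<70:
        v,u=np.nonzero(l==i);vx,vy,_,_=cv2.fitLine(np.c_[u,v].astype(np.float32),cv2.DIST_L2,0,.01,.01).ravel()
        print(st[i],ce[i].round(1),"img angle from vertical",np.degrees(np.arctan2(vx*np.sign(vy),abs(vy))).round(1))
for L in(-10,0,10,20,32):
    L=np.radians(L);d=np.array([np.sin(L),0,np.cos(L)]);p=proj(c,[G-.083*d,G-.012*d,G+.009*d,G+.047*d])
    e=p[0]-p[1];print(np.degrees(L).round(),p.round(0).tolist(),np.degrees(np.arctan2(e[0],e[1])).round(1))
E
python3 where.py; python3 pose.py
```

```text
9.25 [0.5712 0.2726 0.1848] w 0.167 3.000006638467312 [ 0.4  0.2 -0.9] spin_yaw 0.0 q6 1.93
grasp px 161.0 195.0
[158 192  15  35 214] [165.  209.5] img angle from vertical 16.5
-10.0 [[164.0, 218.0], [161.0, 198.0], [161.0, 192.0], [159.0, 180.0]] 7.4
0.0 [[166.0, 221.0], [162.0, 199.0], [160.0, 192.0], [158.0, 179.0]] 10.3
10.0 [[168.0, 224.0], [162.0, 199.0], [160.0, 191.0], [157.0, 177.0]] 12.6
20.0 [[169.0, 225.0], [162.0, 199.0], [160.0, 191.0], [156.0, 177.0]] 14.6
32.0 [[171.0, 226.0], [162.0, 199.0], [160.0, 191.0], [156.0, 177.0]] 16.9
```

The brush still leans ~31° in the grip, so I'll lower the foot into the cup near the −x wall and upright it against that wall.

>>> {"api": "apply_moves", "payload": {
  "increments": [
    [[-0.4,0.2,4],0],
    [[-0.4,0.2,8],0],
    [[-0.4,0.2,10],0],
    [[-0.4,0.2,11],0],
    [[-0.4,0.2,12],0],
    [[-0.4,0.2,12],0],
    [[-0.4,0.2,12],0]
  ],
  "grip_force": 6
}}

```text
t: 10.0
position: [0.5692, 0.2715, 0.0671]
tcp_rot: [1.0, 0.0, 0.003, -0.001]
contact_force: [3.6, 1.3, 2.5]
width: 0.173
finger_force: 6.0
```

```bash
python3 where.py; python3 pose.py
```

```text
10.0 [0.5692 0.2715 0.0671] w 0.173 6.002446711063385 [3.6 1.3 2.5] spin_yaw 0.0 q6 1.93
grasp px 168.0 232.0
[165 228  14  32 190] [171.5 243.9] img angle from vertical 16.9
-10.0 [[171.0, 253.0], [169.0, 235.0], [168.0, 230.0], [167.0, 220.0]] 7.2
0.0 [[173.0, 256.0], [169.0, 236.0], [168.0, 229.0], [166.0, 218.0]] 10.2
10.0 [[174.0, 259.0], [169.0, 236.0], [168.0, 229.0], [165.0, 216.0]] 12.7
20.0 [[176.0, 261.0], [170.0, 236.0], [168.0, 229.0], [164.0, 216.0]] 14.7
32.0 [[177.0, 262.0], [170.0, 236.0], [167.0, 229.0], [163.0, 215.0]] 16.9
```

The foot is in the cup and pressing its −x wall (+3.6 N in x). Now I swing the brush upright with slow −x moves.

>>> {"api": "apply_moves", "payload": {
  "increments": [
    [[-0.5,0,0],0],
    [[-1,0,0],0],
    [[-1.5,0,0],0],
    [[-2,0,0],0],
    [[-2.5,0,0],0],
    [[-3,0,0],0],
    [[-3,0,0],0]
  ]
}}

```text
t: 10.75
position: [0.5402, 0.2718, 0.0692]
tcp_rot: [1.0, 0.0, 0.005, -0.001]
contact_force: [5.2, 1.3, 7.1]
width: 0.167
finger_force: 6.0
```

```bash
python3 where.py; python3 pose.py
```

```text
10.75 [0.5402 0.2718 0.0692] w 0.167 6.000279486179352 [5.2 1.3 7.1] spin_yaw 0.0 q6 1.94
grasp px 172.0 237.0
[168 228  11  32 159] [172.8 244.8] img angle from vertical 12.8
-10.0 [[174.0, 258.0], [172.0, 240.0], [171.0, 235.0], [170.0, 225.0]] 6.9
0.0 [[176.0, 262.0], [172.0, 241.0], [171.0, 235.0], [169.0, 223.0]] 10.1
10.0 [[178.0, 264.0], [173.0, 241.0], [171.0, 234.0], [168.0, 221.0]] 12.5
20.0 [[179.0, 266.0], [173.0, 241.0], [171.0, 234.0], [167.0, 220.0]] 14.6
32.0 [[181.0, 267.0], [173.0, 242.0], [171.0, 234.0], [167.0, 220.0]] 16.9
```

```bash
python3 - <<'E'
from h import *
c,s=pickle.load(open("sc.pkl","rb"))
a=np.linspace(0,2*np.pi,9)[:-1]
print("rim inner",proj(c,np.c_[.5288+.02*np.cos(a),.2708+.02*np.sin(a),np.full(8,.062)]).round(0).tolist())
c0=load()["scene"]
o=np.zeros((600,800,3),np.uint8)
for i,im in enumerate((c0["pixels"],c["pixels"])):
    o[:,i*400:(i+1)*400]=cv2.resize(im[210:300,140:200,::-1],(400,600),interpolation=cv2.INTER_CUBIC)
cv2.imwrite("pics/cup.png",o)
E
```

```text
rim inner [[174.0, 251.0], [170.0, 254.0], [169.0, 258.0], [173.0, 260.0], [179.0, 260.0], [183.0, 257.0], [183.0, 253.0], [180.0, 251.0]]
```

View pics/cup.png

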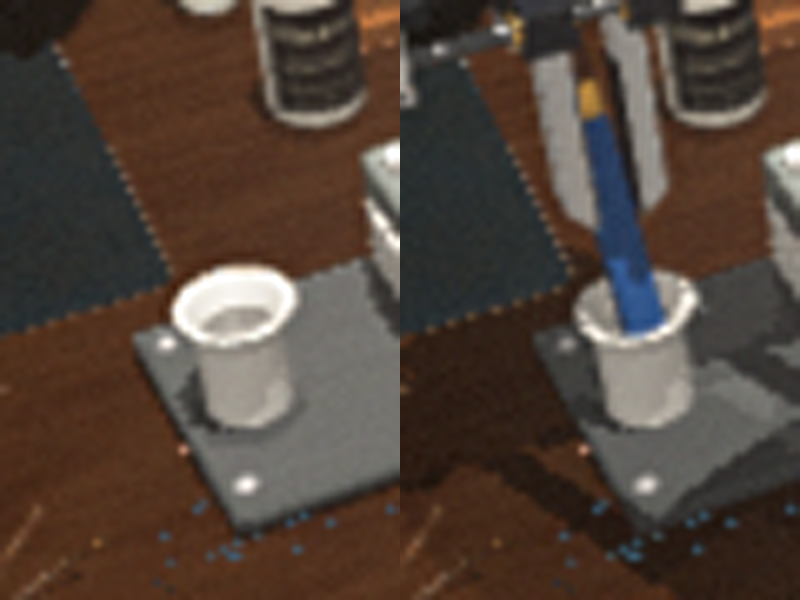

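The last allowed view shows the foot inside the rim towards the −x side, at crop (643,330). The ferrule is at (592,100), and the brush leans ~11° and has slid up in the grip (s≈60). I'll ease off and lower it.

>>> {"api": "apply_moves", "payload": {
  "increments": [
    [[0.3,0,0.2],0],
    [[0.6,0,0.5],0],
    [[0.6,0,1],0],
    [[0.6,0,1.5],0],
    [[0.6,0,2],0],
    [[0.6,0,2],0]
  ],
  "grip_force": 8
}}

```text
t: 11.4
position: [0.5491, 0.2717, 0.0493]
tcp_rot: [1.0, 0.0, 0.007, -0.002]
contact_force: [8.0, 0.8, 6.9]
width: 0.163
finger_force: 8.0
```

```bash
python3 where.py; python3 pose.py; cat > yel.py <<'E'
# ferrule / blue rows along the brush in the scene view
from h import *
c,s=pickle.load(open("sc.pkl","rb"))
hsv=cv2.cvtColor(c["pixels"],cv2.COLOR_RGB2HSV);b=cv2.inRange(hsv,(100,100,60),(128,255,255));b[:, :140]=0;b[:,205:]=0
for r in range(214,266):
    u=np.nonzero(b[r])[0]
    y=[k for k in range(155,195) if 15<hsv[r,k,0]<28 and hsv[r,k,1]>120 and hsv[r,k,2]>100]
    print(r,"b",(u.min(),u.max()) if len(u) else "-", "y",(y[0],y[-1]) if y else "-",end="; ")
E
python3 yel.py
```

```text
11.4 [0.5491 0.2717 0.0493] w 0.163 7.997532561421394 [8.  0.8 6.9] spin_yaw 0.0 q6 1.94
grasp px 172.0 241.0
[167 229  12  31 133] [172.4 247.1] img angle from vertical 15.1
-10.0 [[174.0, 262.0], [172.0, 244.0], [171.0, 239.0], [170.0, 229.0]] 6.9
0.0 [[176.0, 265.0], [172.0, 245.0], [171.0, 239.0], [169.0, 227.0]] 10.1
10.0 [[178.0, 268.0], [173.0, 245.0], [171.0, 238.0], [168.0, 226.0]] 12.6
20.0 [[179.0, 270.0], [173.0, 246.0], [171.0, 238.0], [167.0, 225.0]] 14.7
32.0 [[181.0, 271.0], [173.0, 246.0], [171.0, 238.0], [167.0, 225.0]] 16.9
214 b - y (156, 157); 215 b - y -; 216 b - y (173, 173); 217 b - y (156, 157); 218 b - y -; 219 b - y -; 220 b - y -; 221 b - y -; 222 b - y -; 223 b - y -; 224 b - y (166, 166); 225 b - y (166, 167); 226 b - y (167, 167); 227 b - y (167, 167); 228 b - y (167, 167); 229 b (np.int64(167), np.int64(168)) y -; 230 b (np.int64(168), np.int64(168)) y -; 231 b (np.int64(168), np.int64(169)) y -; 232 b (np.int64(168), np.int64(169)) y -; 233 b (np.int64(168), np.int64(169)) y -; 234 b (np.int64(168), np.int64(170)) y -; 235 b (np.int64(168), np.int64(1
[... 395 characters left out ...]
np.int64(170), np.int64(174)) y -; 246 b (np.int64(171), np.int64(174)) y -; 247 b (np.int64(171), np.int64(174)) y -; 248 b (np.int64(170), np.int64(175)) y -; 249 b (np.int64(170), np.int64(175)) y -; 250 b (np.int64(170), np.int64(175)) y -; 251 b (np.int64(171), np.int64(176)) y -; 252 b (np.int64(171), np.int64(176)) y -; 253 b (np.int64(171), np.int64(177)) y -; 254 b (np.int64(172), np.int64(177)) y -; 255 b (np.int64(172), np.int64(177)) y -; 256 b (np.int64(172), np.int64(178)) y -; 257 b (np.int64(173), np.int64(178)) y -; 258 b (np.int64(173), np.int64(178)) y -; 259 b (np.int64(173), np.int64(176)) y -; 260 b - y -; 261 b - y -; 262 b - y -; 263 b - y -; 264 b - y -; 265 b - y -;
```

>>> {"api": "apply_moves", "payload": {
  "increments": [
    [[0,0,-0.5],0],
    [[0.3,0,-1],0],
    [[0.6,0,-1],0],
    [[0.6,0,-1],0],
    [[0.6,0,-1],0]
  ],
  "grip_force": 12
}}

```text
t: 11.95
position: [0.5484, 0.2703, 0.0537]
tcp_rot: [1.0, 0.0, -0.001, 0.001]
contact_force: [-0.0, -0.5, -0.3]
width: 0.157
finger_force: 12.0
```

```bash
python3 where.py; python3 pose.py; cat > fit.py <<'E'
# brush pose from the blue outline in the scene view; y of the foot = tool y
from h import *
c,s=pickle.load(open("sc.pkl","rb"))
hsv=cv2.cvtColor(c["pixels"],cv2.COLOR_RGB2HSV);b=cv2.inRange(hsv,(100,100,60),(128,255,255));b[:,:140]=0;b[:,205:]=0
n,l,st,ce=cv2.connectedComponentsWithStats(b);i=1+np.argmax(st[1:,4]);v,u=np.nonzero(l==i)
obs=np.zeros_like(b);obs[l==i]=255
print("blob",st[i])
G=s["position"]+[0,0,.047];hw=.008
for L in range(-5,40,5):
    a=np.radians(L);d=np.array([np.sin(a),0,np.cos(a)]);e=np.array([np.cos(a),0,-np.sin(a)])
    # free: x and s_top such that top row/col match; handle top centre seen from its outline
    top=lambda p:np.array([p[0],G[1],p[1]])
    def r(p):
        T=top(p);q=proj(c,[T+hw*x*e+hw*y*np.array([0,1,0])-k*d for x in(-1,1) for y in(-1,1) for k in(0,)])
        m=proj(c,[T-.05*d])[0];rows=v==int(round(m[1]));mid=u[rows].mean() if rows.any() else 0
        return [proj(c,[T])[0,1]-(v.min()+1.5), m[0]-np.interp(m[1],np.unique(v),[u[v==k].mean() for k in np.unique(v)])]
    k=least_squares(r,[G[0],G[2]+.03],x_scale=.01);T=top(k.x);F=T-.092*d
    ln=(lambda p:np.degrees(np.arctan2(*(p[0]-p[1]))))(proj(c,[T-.09*d,T]))
    sg=(G[2]-F[2])/np.cos(a);print(L,"foot",F.round(4),"imgang",ln.round(1),"s at grasp z",sg.round(3),"axis x-Gx",(F[0]+sg*np.sin(a)-G[0]).round(4))
E
python3 fit.py
```

```text
11.95 [0.5484 0.2703 0.0537] w 0.157 11.995133310556412 [-0.  -0.5 -0.3] spin_yaw 0.0 q6 1.94
grasp px 172.0 240.0
[168 228  12  32 140] [172.9 246.3] img angle from vertical 15.9
-10.0 [[175.0, 261.0], [172.0, 243.0], [172.0, 238.0], [171.0, 228.0]] 6.9
0.0 [[176.0, 264.0], [173.0, 244.0], [172.0, 237.0], [170.0, 226.0]] 10.1
10.0 [[178.0, 267.0], [173.0, 244.0], [171.0, 237.0], [169.0, 224.0]] 12.6
20.0 [[179.0, 269.0], [173.0, 244.0], [171.0, 237.0], [168.0, 224.0]] 14.7
32.0 [[181.0, 270.0], [173.0, 244.0], [171.0, 237.0], [167.0, 223.0]] 16.9
blob [168 228  12  32 140]
-5 foot [0.5562 0.2704 0.0441] imgang 8.6 s at grasp z 0.057 axis x-Gx 0.0029
0 foot [0.5523 0.2704 0.0412] imgang 10.1 s at grasp z 0.06 axis x-Gx 0.0039
5 foot [0.5486 0.2704 0.0388] imgang 11.4 s at grasp z 0.062 axis x-Gx 0.0056
10 foot [0.5424 0.2704 0.0387] imgang 12.6 s at grasp z 0.063 axis x-Gx 0.005
15 foot [0.542  0.2704 0.0357] imgang 13.7 s at grasp z 0.067 axis x-Gx 0.0111
20 foot [0.5414 0.2704 0.0337] imgang 14.7 s at grasp z 0.071 axis x-Gx 0.0174
25 foot [0.5398 0.2704 0.033 ] imgang 15.7 s at grasp z 0.075 axis x-Gx 0.023
30 foot [0.536  0.2704 0.0346] imgang 16.6 s at grasp z 0.076 axis x-Gx 0.0258
35 foot [0.5329 0.2704 0.0366] imgang 17.5 s at grasp z 0.078 axis x-Gx 0.0295
```

>>> {"api": "apply_moves", "payload": {
  "increments": [
    [[0.6,0,0],0],
    [[0.6,0,0.4],0],
    [[0.6,0,0.8],0],
    [[0.6,0,1.1],0],
    [[0.6,0,1.4],0],
    [[0.6,0,1.4],0]
  ]
}}

```text
t: 12.6
position: [0.5575, 0.2713, 0.0431]
tcp_rot: [1.0, 0.0, 0.003, -0.001]
contact_force: [2.1, 0.6, 6.7]
width: 0.164
finger_force: 12.0
```

```bash
python3 where.py; python3 pose.py|head -3; python3 fit.py|sed -n '4,9p'
```

```text
12.6 [0.5575 0.2713 0.0431] w 0.164 12.015497535467148 [2.1 0.6 6.7] spin_yaw 0.0 q6 1.93
grasp px 171.0 242.0
[167 233  12  26 118] [172.7 248.1] img angle from vertical 20.5
-10.0 [[174.0, 262.0], [172.0, 245.0], [171.0, 239.0], [170.0, 229.0]] 7.0
5 foot [0.5498 0.2713 0.0219] imgang 11.4 s at grasp z 0.068 axis x-Gx -0.0017
10 foot [0.5435 0.2713 0.0219] imgang 12.6 s at grasp z 0.069 axis x-Gx -0.0019
15 foot [0.5378 0.2713 0.0222] imgang 13.7 s at grasp z 0.07 axis x-Gx -0.0015
20 foot [0.5327 0.2713 0.023 ] imgang 14.7 s at grasp z 0.071 axis x-Gx -0.0003
25 foot [0.5282 0.2713 0.0242] imgang 15.7 s at grasp z 0.073 axis x-Gx 0.0015
30 foot [0.5244 0.2713 0.0257] imgang 16.6 s at grasp z 0.074 axis x-Gx 0.0041
```

The foot dropped ~15 mm, into the throat. I swing it upright again.

>>> {"api": "apply_moves", "payload": {
  "increments": [
    [[-0.3,0,-0.2],0],
    [[-0.6,0,-0.3],0],
    [[-0.9,0,-0.3],0],
    [[-1.2,0,-0.3],0],
    [[-1.5,0,-0.3],0],
    [[-1.8,0,-0.3],0],
    [[-2.1,0,-0.3],0],
    [[-2.4,0,-0.3],0],
    [[-2.4,0,-0.3],0]
  ],
  "grip_force": 6
}}

```text
t: 13.55
position: [0.5357, 0.2724, 0.0473]
tcp_rot: [1.0, 0.0, 0.006, -0.002]
contact_force: [6.5, 1.7, 5.3]
width: 0.162
finger_force: 6.0
```

```bash
python3 where.py; python3 pose.py|head -3; python3 fit.py|sed -n '1,9p'
```

```text
13.55 [0.5357 0.2724 0.0473] w 0.162 6.00682889456948 [6.5 1.7 5.3] spin_yaw 0.0 q6 1.95
grasp px 173.0 245.0
[170 237  11  22  93] [174.2 250. ] img angle from vertical 20.3
-10.0 [[176.0, 265.0], [174.0, 248.0], [173.0, 242.0], [172.0, 232.0]] 6.8
blob [170 237  11  22  93]
-5 foot [0.5372 0.2724 0.0279] imgang 8.5 s at grasp z 0.067 axis x-Gx -0.0043
0 foot [0.5301 0.2724 0.027 ] imgang 10.0 s at grasp z 0.067 axis x-Gx -0.0057
5 foot [0.5233 0.2724 0.0265] imgang 11.3 s at grasp z 0.068 axis x-Gx -0.0065
10 foot [0.517  0.2724 0.0264] imgang 12.5 s at grasp z 0.069 axis x-Gx -0.0068
15 foot [0.5077 0.2724 0.0291] imgang 13.6 s at grasp z 0.067 axis x-Gx -0.0106
20 foot [0.5009 0.2724 0.031 ] imgang 14.6 s at grasp z 0.067 axis x-Gx -0.0119
25 foot [0.4995 0.2724 0.0301] imgang 15.6 s at grasp z 0.071 axis x-Gx -0.0064
30 foot [0.4973 0.2724 0.0305] imgang 16.6 s at grasp z 0.074 axis x-Gx -0.0017
```

>>> {"api": "apply_moves", "payload": {
  "increments": [
    [[0,0,0],0],
    [[0,0,0],0],
    [[0,0,0],0],
    [[0,0,-1],0],
    [[0,0,-2.5],0],
    [[0,0,-3.3],0],
    [[0,0,-3.3],0]
  ],
  "gripper": 0.4
}}

```text
t: 14.3
position: [0.5328, 0.2713, 0.0798]
tcp_rot: [1.0, 0.0, 0.002, -0.001]
contact_force: [0.0, -0.3, 0.5]
width: 0.401
finger_force: 0.0
```

```bash
python3 where.py; python3 pose.py|head -3; sed -i 's/G\[1\],p\[1\]/.2712,p[1]/' fit.py; python3 fit.py|sed -n '1,9p'; python3 yel.py|tr ';' '\n'|sed -n '10,50p'|tr '\n' ';' | sed 's/np.int64//g'
```

```text
14.3 [0.5328 0.2713 0.0798] w 0.401 0.0 [ 0.  -0.3  0.5] spin_yaw 0.0 q6 1.95
grasp px 172.0 236.0
[165 244  11  10  60] [170.2 247.7] img angle from vertical -56.2
-10.0 [[175.0, 257.0], [173.0, 239.0], [172.0, 234.0], [171.0, 223.0]] 6.8
blob [165 244  11  10  60]
-5 foot [ 0.6693  0.2712 -0.0857] imgang 9.4 s at grasp z 0.212 axis x-Gx 0.1187
0 foot [ 0.6679  0.2712 -0.0905] imgang 10.8 s at grasp z 0.216 axis x-Gx 0.1358
5 foot [ 0.6662  0.2712 -0.0945] imgang 12.1 s at grasp z 0.221 axis x-Gx 0.1533
10 foot [ 0.6642  0.2712 -0.0975] imgang 13.1 s at grasp z 0.226 axis x-Gx 0.1714
15 foot [ 0.662   0.2712 -0.0996] imgang 14.1 s at grasp z 0.233 axis x-Gx 0.1902
20 foot [ 0.6595  0.2712 -0.1007] imgang 15.0 s at grasp z 0.241 axis x-Gx 0.2098
25 foot [ 0.6569  0.2712 -0.1009] imgang 15.9 s at grasp z 0.25 axis x-Gx 0.2304
30 foot [ 0.6541  0.2712 -0.1002] imgang 16.7 s at grasp z 0.261 axis x-Gx 0.2523
 223 b - y -; 224 b - y -; 225 b - y -; 226 b - y -; 227 b - y -; 228 b - y -; 229 b - y -; 230 b - y -; 231 b - y -; 232 b - y -; 233 b - y -; 234 b - y -; 235 b - y -; 236 b - y -; 237 b - y -; 238 b - y -; 239 b - y -; 240 b - y -; 241 b - y -; 242 b - y -; 243 b - y -; 244 b ((171), (174)) y -; 245 b ((169), (175)) y -; 246 b ((168), (175)) y -; 247 b ((167), (175)) y -; 248 b ((166), (175)) y -; 249 b ((165), (173)) y -; 250 b ((166), (171)) y -; 251 b ((166), (169)) y (164, 164); 252 b ((166), (167)) y -; 253 b ((166), (166)) y -; 254 b - y -; 255 b - y -; 256 b - y -; 257 b - y -; 258 b - y -; 259 b - y -; 260 b - y -; 261 b - y -; 262 b - y -; 263 b - y -;
```

The brush has tipped after release. My view limit is used up, so I'll map the colours numerically.

```bash
cat > asc.py <<'E'
# colour-class map: B blue handle, y brass, d dark-brown bristle, w light grey, '.' other
from h import *
from plant import env
import sys
n,v0,v1,u0,u1=sys.argv[1],*map(int,sys.argv[2:6])
c=env.read_camera(n);pickle.dump((c,env.observe()),open("sc.pkl","wb"));h=cv2.cvtColor(c["pixels"],cv2.COLOR_RGB2HSV).astype(int)
for r in range(v0,v1):
    print(r,''.join('B' if 100<=H<=128 and S>100 and V>50 else 'R' if (H<6 or H>174) and S>150 and V>120 else 'y' if 14<H<30 and S>110 and V>120 else 'g' if 50<H<80 and S>100 else 'W' if S<50 and V>190 else 'w' if S<60 and V>100 else 'b' if H<16 and S>90 and V<=110 else 'd' if V<50 else '.' for H,S,V in h[r,u0:u1]))
E
python3 asc.py scene 215 292 135 200; python3 where.py
```

```text
215 wwwwww.d..Www.....ybddddddddbbbbbbbbbbbbb.wwwww........ddd.b....b
216 wwwwww....w....bb.y.ddddd...bbbbbbbbbbbbbdwwwww......dddd....b..b
217 wwwwwww....dd.bbbbb.dd...w.bbbbbbbbbbbbbbd.wwww.ddddddd.....bbbbb
218 .wwwwww.ddddddbbbbbb..wwwwwbbbbbbbbbbbbbbd.wwww.dd.........bbbbbb
219 d.wwwww.ddddd.wbbbbbbwwwwwwbbbbbbbbbbbbbbbdwwww.........dddbbbbbb
220 ddwwwww.dddddd.bbbbbbwwwwww.bbbbbbbbbbbbbbdwwwww......dddddbbbbbb
221 dd.wwww.dd.dddd.bbbbbwwwwww.bbbbbbbbbbbbbbdwwwww.dddddddd.dbbbbbb
222 dddwwww.dd.dddddbbbbb.wwwwwwbbbbbbbbbbbbbbd.wwww.ddddd....d.bbbbb
223 .dd.www.dddddddd.bbbbbwwwwwwbbbbbbbbbbbbbbd.wwww........d...bbbbb
224 ddd.w..ddddddddddbbbbbwwwwww.bbbbbbbbbbbbbd.wwww.ddddd..d..wbbbbb
225 d.dd.dddddddddddddbbbbwwwwww.bbbbbbbbbbbbbbdwwww..ddd....ww.bbbbb
226 ddddddddddddddddddbbbbwwwwww.bbbbbbbbbbbbbbdwwww......wwwwwbbbbbb
227 dddddddddddddd.ddddbbb.wwwww.bbbbbbbbbbbbbbdwwwwwwwwwwwww.bbbbbbb
228 .ddddddddddddddddddbbbbwwwwwwbbbbbbbbbbbbbbd.wwwwwwwwww.bbbbbbbbb
229 ddddddddddddddddddddbbbwwwwwwbbbbbbbbbbbbbbd.wwww.bbbbbbbbbbbbbbb
230 ddddddddddddddddd.ddbbbwwwwww.bbbbbbbbbbbbbd.w
[... 3667 characters left out ...]
bbbbbbbbbbbbbbbbbbbbbbbbbbbbbbbbbb..wwwww................dbbbb
284 bbbbbbbbbbbbbbbbbbbbbbbbbbbbbbbbbbbbbd...ww..............dbbbbbbb
285 bbbbbbbbbbbbbbbbbbbbbbbbbbdbbbbbbb..bb................ddbbbbbbbdd
286 bbbbbbbbbbbbbbbbbbbbbbbbbbbbbbbbbdB.bbbd.........d.ddbbbbbbbbbdB.
287 bbbbbbbbbbbbbbbbbbbbbbbbbbbbbddbbbdbbbb..........d..bbddbbbbbbbdb
288 bbbbbbbbbbbbbbbbbbbbbbbbbbbbbbbbbbbbbbbbd....dddB.dbbd..bbbbbbbbb
289 bbbbbbbbbbbbbbbbbbbbbbbbbbbbbdbbbbbbbbbbdddddbbbdbbbbbdbbbbbbbbbb
290 bbbbbbbbbbbbbbbbbbbbbbbbbbbbb..bbbbbbbbbdbb..bbbbbbbbbbbbbbbbbbbb
291 bbbbbbb.bbbbbbbbbbbbbbbbbbbbbbbbbbbbbbddBdbbbbbbbddbbbbbbbbbbbbbb
14.4 [0.5315 0.2708 0.0775] w 0.399 0.0 [-0.  -0.7  0.6] spin_yaw 0.0 q6 1.95
```

```bash
python3 asc.py top 205 265 125 200
```

```text
205 ...............bbbbbbbbbbbbbbb.......ww...wwwwwwwww..........y...........y.
206 ................bbbbbbbbbbbbbb..BBBBBBw.wwwwwwwwwwwww............y.........
207 ............ww..bbbbbbb.........BBBBBB.wwwwwwwwwwwwww.....bbbbb............
208 ............www..bbbbb...........wBBBB.wwwwwwwwwwwwww...bb.....wwwwwwwwwwww
209 ............www...bbbb...........wwBB.wwwwwwwwwwwwww.wwww....wwwwwwwwwwwWWW
210 ............www..d.bb............www.wwwwwwwwwwwwwwwwwwwwwwwwwwwWWWWWWWWWWW
211 .............ww..dd..............wwwwwwwwwwwwwwwwwwww.wwwwwwwwwwWWWWWWWWWWW
212 ..............w..ddd..............wwwwwwwwwwwwwwwwww..wwwwwwwwwwWWWWWWWWWWW
213 .................ddd...............wwwwwwwwwwwwwwwww..wwwwwwwwwwWWWWWWWWWWW
214 .................ddd........yy.....wwwwwwwwwwwwwwwwww.wwwwwwwwwwWWWWWWWWWWW
215 .................ddd...yyyyyyyy....B.wwwwwwwwwwwwwwww.wwwwwwwwwWWWWWWWWWWWW
216 .................ddd...yyyyyyyy...BBBwwwwwwwwwwwwwwww.wwwwwwwwwWWWWWWWWWWWW
217 .................dddd.............BB.wwwwwwwwwwwwwwww.wwwwwwwwwWWWWWWWWWWWW
218 ..................ddd..............B.wwwwwwwwwwwwwwwwwww
[... 2999 characters left out ...]
.............wwwwwwwwwwwwwwwwwwwww...www.........wwwwwwwwwww
257 .bb..w.......................wwwwwwwwwwwwwwwwww.....wwww..........wwwwwwwww
258 b....w........................wwwwwwwwwwwwwww.......wwwww.........wwwwwwwww
259 ......w.......................wwwwwwwwwwwww..........wwww.......wwwwwwwwwww
260 ......w........................wwwwwwww.............................wwwwwww
261 ......w........................wwwwww......................................
262 .......w.......................wwww...........bbbbbbbbbbbbbbbbbbbbbbbb.....
263 .......w............................bbbbbbbbbbbbbbbbbbbbbbbbbbbbbbbbbbb....
264 .......w..........................bbbbbb...bbbbbbbbbbbbbbbbbbbbbbbbbbbb.y..
```

>>> {"api": "apply_moves", "payload": {
  "increments": [
    [[0,0,-4],0],
    [[0,0,-8],0],
    [[0,0,-12],0],
    [[0,0,-15],0],
    [[-2,0,-16],0],
    [[-4,0,-16],0],
    [[-4,0,-16],0]
  ],
  "gripper": 0.6
}}

```text
t: 15.15
position: [0.4898, 0.271, 0.2376]
tcp_rot: [1.0, 0.001, 0.0, -0.0]
contact_force: [0.3, 0.7, 1.0]
width: 0.599
finger_force: 0.0
```

```bash
python3 where.py; sed -i 's/^for r in range(v0,v1):/for r in range(v0,v1,int(sys.argv[6]) if len(sys.argv)>6 else 1):/' asc.py; python3 asc.py scene 205 275 135 200; cp sc.pkl s7.pkl; python3 - <<'E'
from h import *
from plant import env
for n in("wrist","top"):
    c=env.read_camera(n);pickle.dump(c,open(n+"7.pkl","wb"))
    h=cv2.cvtColor(c["pixels"],cv2.COLOR_RGB2HSV);m=cv2.inRange(h,(100,90,50),(128,255,255))
    k,l,st,ce=cv2.connectedComponentsWithStats(m)
    for i in range(1,k):
        if st[i,4]>25: print(n,st[i],ce[i].round(1),h[l==i].mean(0).round())
    print(n,"cup px",(fish if n=="wrist" else proj)(c,[[.5288,.2708,.062],[.5288,.2708,.017]]).round(0).tolist())
E
```

```text
15.15 [0.4898 0.271  0.2376] w 0.599 0.0 [0.3 0.7 1. ] spin_yaw 0.1 q6 1.97
205 bddddddddddbddddddbbbbbbbbbbbbbwwwwWWWWw.bWWWWWWWWWWWWWWW........
206 dddddddddddddddddbbbbbbbbbbbbbb.wwwWWwwwwbwWWWWWWWWWWWWWWw.......
207 ddddddbddddddddbdddbbbbbbbbbbbbwwwwWWWwwwbwwWWWWWWWWWWWWwwb......
208 dddddbdddddbdbddbddbbbbbbbbbbbb.wwwwWWWwwb.wWWWWWWWWWWWWw.b......
209 dddddddddddddddbbdbbbbbbbbbbbbbbwwWWWWWWwbbwwWWWWWWWWWWw.db......
210 dddbddbddbbdddddddbbbbbbbbbbbbb.wwWWWWWw.bbwwwwwWWWWWww.dd.......
211 dddddddddddbddbbdbbbbbbbbbbbbbbb.wwwwww.bbbw..wwwwww..ddd........
212 ddddbdddddbdddddbbbbbbbbbbbbbbbbbbb..bbbbbbww.d...dddddd.........
213 ddddddddddddddddbbbbbbbbbbbbbbbbbbbbbbbbbbbww.d.ddddd.....b......
214 dddddddbddbddbdbbbbbbbbbbbbbbbbbbbbbbbbbbbb.w............db......
215 dddddddddddbddbbbbbbbbbbbbbbbbbbbbbbbbbbbbbbw....www...dd........
216 dddddddddddddbbbbbbbbbbbbbbbbbbbbbbbbbbbbbb.w.d.......dd........b
217 ddddddddbbdd..bbbbbbbbbbbbbbbbbbbbbbbbbbbbbbw.dddddddd......bbbbb
218 dbddddddddddd.bbbbbbbbbbbbbbbbbbbbbbbbbbbbbbww.d...........bbbbbb
219 ddd.d.dd.d..d.w.bbbbbbbbbbbbbbbbbbbbbbbb
[... 3544 characters left out ...]
bbbbbbbbbbbbbbbd......wwwwwwwwwwww....w..........ww
271 bbbbbbbbbbbbbbbbbbbbbbbbbbbbbb......wwwwwwwwwwww....www..........
272 bbbbbbbbbbbbbbbbbbbbbbbbbbbbbbd......wwwwwwwwww...wwwwwww........
273 bbbbbbbbbbbbbbbbbbbbbbbbbbbbbbbd..ddd.wwwwwww....wwwwwwwww.......
274 bbbbbbbbbbbbbbbbbbbbbbbbbbbbbbbd...........ww..wwwwwwwwwwwww.....
wrist [ 0  5 13 15 60] [ 5.2 10. ] [109. 174. 121.]
wrist [ 0 12 12 21 76] [ 5.5 22.6] [108. 163. 125.]
wrist [270  98  15  62 809] [276.9 128.8] [107. 128. 144.]
wrist [413 261   7   9  33] [415.9 265.8] [112. 121. 157.]
wrist cup px [[279.0, 159.0], [279.0, 156.0]]
top [155 205   9  18  93] [159.2 212.2] [106. 144. 130.]
top cup px [[158.0, 233.0], [162.0, 235.0]]
```

```bash
python3 asc.py wrist 50 190 240 320 2; python3 - <<'E'
from h import *
c,_=pickle.load(open("sc.pkl","rb"))
print("cam",-c["R"].T@c["t"])
for r in range(60,170,6): print(r,c["pixels"][r,277].tolist(),end=" ")
def ray(px,z):
    e=(px[0]-c["cx"]),(px[1]-c["cy"]);R=np.hypot(*e);th=R/c["fx"];d=c["R"].T@np.array([np.sin(th)*e[0]/R,np.sin(th)*e[1]/R,np.cos(th)]);o=-c["R"].T@c["t"];return (o+d*(z-o[2])/d[2]).round(4)
for p in((277,98),(277,160)):
    for z in(.008,.03,.06,.1):print(p,z,ray(p,z))
E
```

```text
50 .......................................b........................................
52 ................................................................................
54 .......................................b.......b................................
56 .......................................b........b...............................
58 .......................................b........................................
60 .......................................b........................................
62 ................................................................................
64 ............................................b.b...bbbbb.bbbbb.........b..bbb.b..
66 .......................................b.........bb.b.b.b..............bbbbbbbbb
68 ................................................................................
70 ................................................................................
72 ...................................................b.b.b...............b.bb...bb
74 ......................................b.......w.................................
76 .....
[... 4819 characters left out ...]
wwwww
cam [0.5597752  0.27061612 0.44962699]
60 [61, 72, 77] 66 [65, 74, 79] 72 [64, 77, 78] 78 [122, 82, 56] 84 [128, 84, 64] 90 [231, 176, 101] 96 [243, 190, 98] 102 [69, 102, 144] 108 [70, 105, 150] 114 [71, 106, 146] 120 [80, 119, 173] 126 [72, 103, 145] 132 [72, 104, 147] 138 [75, 105, 148] 144 [78, 106, 148] 150 [79, 108, 147] 156 [75, 95, 130] 162 [237, 228, 219] 168 [178, 169, 160] (277, 98) 0.008 [0.6081 0.2732 0.008 ]
(277, 98) 0.03 [0.6057 0.2731 0.03  ]
(277, 98) 0.06 [0.6024 0.2729 0.06  ]
(277, 98) 0.1 [0.5981 0.2727 0.1   ]
(277, 160) 0.008 [0.5237 0.2732 0.008 ]
(277, 160) 0.03 [0.5255 0.2731 0.03  ]
(277, 160) 0.06 [0.5279 0.2729 0.06  ]
(277, 160) 0.1 [0.5312 0.2727 0.1   ]
```

The wrist map shows the brush lying along +x. Its foot is up over the cup (277,160), the handle is on the +x rim, the ferrule is at (277,94), and the head is down on the bench, roughly 33° head-down.

My plan is:
1. Regrip near s≈87.
2. Lever the head up on the housing's −x top edge.
3. Upright the brush with its foot in the corner of the housing's +x wall.

First I check the bystander positions.

```bash
python3 - <<'E'
from h import *
c=load()["top"]
def ray(px,z):
    d=c["R"].T@np.array([(px[0]-c["cx"])/c["fx"],(px[1]-c["cy"])/c["fy"],1]);o=-c["R"].T@c["t"];return (o+d*(z-o[2])/d[2]).round(3)
print("bottle top",ray((195,146),.128),"bottle2",ray((190,102),.1),"jar1",ray((252,160),.05),"jar3",ray((293,159),.05),"tin",ray((241,301),.022),"mat corner",ray((167,192),0),"shoe tip",ray((90,155),.03),"shelf edge",ray((213,146),0),"block",ray((326,298),.022))
E
```

```text
bottle top [0.726 0.169 0.128] bottle2 [0.847 0.187 0.1  ] jar1 [0.711 0.04  0.05 ] jar3 [ 0.711 -0.064  0.05 ] tin [0.361 0.073 0.022] mat corner [0.644 0.265 0.   ] shoe tip [0.739 0.456 0.03 ] shelf edge [0.765 0.145 0.   ] block [ 0.363 -0.137  0.022]
```

>>> {"api": "apply_moves", "payload": {
  "increments": [
    [[5,-0.2,0],0],
    [[10,-0.2,0],0],
    [[11.3,-0.2,0],0],
    [[11.3,-0.2,5],0],
    [[11.3,-0.2,10],0],
    [[11.3,-0.2,15],0],
    [[11.3,-0.2,20],0],
    [[11.3,-0.2,23],0],
    [[11.3,-0.2,24.5],0],
    [[11.3,-0.2,24.5],0],
    [[11.3,-0.2,24.5],0]
  ]
}}

```text
t: 16.45
position: [0.6056, 0.273, -0.0068]
tcp_rot: [1.0, 0.0, 0.001, -0.0]
contact_force: [-0.3, -0.1, 0.9]
width: 0.598
finger_force: 0.0
```

>>> {"api": "apply_moves", "payload": {
  "increments": [
    [[-0.3,0,0],0],
    [[-0.3,0,0],0],
    [[-0.3,0,0],0],
    [[-0.3,0,0],0],
    [[-0.3,0,0],0],
    [[-0.3,0,0],0]
  ],
  "gripper": 0,
  "grip_force": 20
}}

```text
t: 17.05
position: [0.6013, 0.2728, -0.0081]
tcp_rot: [1.0, 0.0, 0.0, -0.0]
contact_force: [-0.0, -0.7, 0.7]
width: 0.167
finger_force: 20.0
```

>>> {"api": "apply_moves", "payload": {
  "increments": [
    [[0,0,-4],0],
    [[0,0,-8],0],
    [[0,0,-12],0],
    [[0,0,-16],0],
    [[0,0,-20],0],
    [[0,0,-20],0]
  ]
}}

```text
t: 17.65
position: [0.6043, 0.2738, 0.2002]
tcp_rot: [1.0, 0.0, 0.007, -0.002]
contact_force: [-0.1, -0.2, 0.1]
width: 0.167
finger_force: 20.0
```

```bash
python3 where.py .43 .165 .2; python3 asc.py wrist 190 290 250 310 2; python3 asc.py scene 175 225 135 200
```

```text
17.65 [0.6043 0.2738 0.2002] w 0.167 19.999690353870392 [-0.1 -0.2  0.1] spin_yaw 0.0 q6 1.91
shift cm [-17.43  10.87  -0.26]
190 .....bbbbbbbbbbbbbbb..b..........................bbbbbbbbbbb
192 .....bbbbbbbbbbbbbbb......bbbbbb...................bb..bb..b
194 .....bbbbbbbbbbbbbbbbbbbbbbbbbbbbbbbbbbbbbbbbbbbbbbbbbbbbbbb
196 .....bbb.............bbbbbbbbbbbbbbbbbwwwwwwwwwwwwwww.......
198 .....bb..www........bbbbbbbbbbbbbbbbbbbwwwwwwwwwwwwwwwwwwwww
200 bbbb.bb.wwww.......bbbbbbbbbbbbbbbbbbbbwwwwwwwwwwwwwww.wwwww
202 bbbbbbb............bbbbbbbbbbbbbbbbbbbbbwwwwwwwwwwwwwwww....
204 bbbbbbb...........bbbbbbbbbbbbbbbbbbbbbbwwwwwwwwwwwwwwww....
206 bbbbbbb.......www.bbbbbbbbbbbbbbbbbbbbbbbwwwwwwwwwwwwwwww...
208 bbbbbbb.....wwwww.bbbbbbbbbbbbbbbbbbbbbbbwwwwwwwwwwwwwwww...
210 bbbbbbb.....wwwwwbbbbbbbbbbbbbbbbbbbbbbbb.wwwwwwwwwwwwwww...
212 bbbbb........wwwwbbbbbbbbbbbbbbbbbbbbbbbb.wwwwwwwwwwwwwwwww.
214 bbbbbb..www......bbbbbbbbbbbbbbbbbbbbbbbbwwwwwwwwwwwwwwwwwww
216 bbbbbb..wwwwwwwww.bbbbbbbbbbbbbbbbbbbbbbbwwwwwwwwwwwwwwwwwww
218 bbbbbbb.wwwwwwwww.bbbbbbbbbbbbbb.bbbbbbbbwwwwwwwwwwwwwwwwwww
[... 5075 characters left out ...]

215 bddddddddddddbbbbbbbbbbbbbbbbbbbbbbbbbbbbbbbw..........ddd.b.....
216 dddddbbddbbddbbbbbbbbbbbbbbbbbbbbbbbbbbbbbb.w.d.......dd.....b..b
217 dddddddddbdd..bbbbbbbbbbbbbbbbbbbbbbbbbbbbbbw.ddddddddd.....bbbbb
218 dddddddddddd..bbbbbbbbbbbbbbbbbbbbbbbbbbbbbbw..d...........bbbbbb
219 ddddddddddd.d.wbbbbbbbbbbbbbbbbbbbbbbbbbbbbbww...........ddbbbbbb
220 ddddddddd.d.dd.bbbbbbbbbbbbbbbbbbbbbbbbbbbbb.w.........ddddbbbbbb
221 d.ddddddddddddd.bbbbbbbbbbbbbbbbbbbbbbbbbbbbbw.dddddddddd..bbbbbb
222 ..ddddddd..dddd.bbbbbbbbbbbbbbbbbbbbbbbbbbbb.w....dddd......bbbbb
223 d.dddd.ddddddddd.bbbbbbbbbbbbbbbbbbbbbbbbbbb.w.d............bbbbb
224 dddddddddddddddddbbbbbbbbbbbbbbbbbbbbbbbbbbbbw.dd.ddd...d..wbbbbb
```

```bash
cat > wf.py <<'E'
# tilt of the gripped brush from the wrist view: elevation phi of the head (deg) and s at the grasp
from h import *
from plant import env
c=env.read_camera("wrist");s=env.observe();h=cv2.cvtColor(c["pixels"],cv2.COLOR_RGB2HSV).astype(int);p=c["pixels"].astype(int)
u=279;col=h[:,u-4:u+5].mean(1)if 0 else h[:,u]
B=np.array([100<=a<=128 and b>90 and d>50 for a,b,d in col]);Y=np.array([14<a<30 and b>100 and d>110 for a,b,d in col])
def runs(m,k=4):
    r=[];i=0
    while i<len(m):
        if m[i]:
            j=i
            while j+1<len(m) and m[j+1]:j+=1
            if j-i>=k:r.append((i,j))
            i=j
        i+=1
    return r
print("t",s["t"].__round__(2),"pos",s["position"].round(4),"F",s["contact_force"].round(1),"ff",round(s["finger_force"],1),"w",round(s["width"],3),"| blue",runs(B),"yellow",runs(Y))
yr=[q for q in runs(Y,3)];br=runs(B)
R=Ro.from_quat(s["tcp_rot"]).as_matrix();ux=R[:,0];G=s["position"]-R[:,2]*.047;z=np.array([0,0,1.])
if yr and br:
    y0,y1=yr[0][0],max(q[1] for q in yr if q[1]<br[0][0]+3) if any(q[1]<br[0][0]+3 for q in yr) else yr[0][1]
    for sgn in(1,):
        def pts(q):
            a=q[0];d=np.cos(a)*ux+np.sin(a)*z;m=-np.sin(a)*ux+np.cos(a)*z
            return [G+(.108-q[1])*d+.008*m,G+(.092-q[1])*d+.008*m]
        best=min((least_squares(lambda q:fish(c,pts(q))[:,1]-[y0,y1],[a0,.085],x_scale=[.3,.01]) for a0 in(-.5,0,.5,1,1.4)),key=lambda k:k.cost+ (abs(k.x[1]-.085)>.03)*10)
        print("phi",np.degrees(best.x[0]).round(1),"s",best.x[1].round(4),"res",best.fun.round(1))
E
python3 wf.py
```

```text
t 17.8 pos [0.6008 0.2726 0.1905] F [ 0.9 -0.1  0.3] ff 20.0 w 0.163 | blue [(249, 305), (338, 369)] yellow [(225, 247), (371, 377)]
phi 31.2 s 0.0709 res [0. 0.]
```

```bash
cat >> wf.py <<'E'
import sys
if len(sys.argv)>1:
    for ph in(-45,-33,-20,0,20,35,50,60,75,90):
        for sg in(.075,.087):
            q=[np.radians(ph),sg];a=q[0];d=np.cos(a)*ux+np.sin(a)*z;m=-np.sin(a)*ux+np.cos(a)*z
            P=[G+(t-sg)*d+.008*m for t in(.13,.108,.092,.05,.0)];wd=fish(c,[G+(.1-sg)*d+.008*m+.008*R[:,1],G+(.1-sg)*d+.008*m-.008*R[:,1]])
            print(ph,sg,fish(c,P)[:,1].round(0),"w@100",(wd[0,0]-wd[1,0]).round(1))
E
python3 wf.py 1; python3 asc.py wrist 300 385 245 315 3
```

```text
t 17.85 pos [0.6002 0.2724 0.1892] F [-0.3  0.2 -1.1] ff 20.0 w 0.169 | blue [(249, 305), (338, 369)] yellow [(225, 247), (371, 377)]
phi 31.4 s 0.0705 res [0. 0.]
-45 0.075 [172. 202. 226. 299. 399.] w@100 28.0
-45 0.087 [188. 220. 246. 322. 423.] w@100 28.9
-33 0.075 [164. 199. 226. 304. 398.] w@100 28.8
-33 0.087 [183. 219. 248. 327. 419.] w@100 29.4
-20 0.075 [159. 199. 228. 307. 391.] w@100 29.8
-20 0.087 [181. 221. 251. 328. 409.] w@100 30.0
0 0.075 [161. 205. 235. 306. 372.] w@100 31.3
0 0.087 [185. 228. 257. 323. 385.] w@100 30.7
20 0.075 [179. 220. 245. 300. 345.] w@100 32.6
20 0.087 [202. 239. 263. 312. 354.] w@100 31.2
35 0.075 [203. 236. 255. 293. 323.] w@100 33.3
35 0.087 [222. 250. 267. 301. 329.] w@100 31.3
50 0.075 [236. 254. 265. 284. 299.] w@100 33.6
50 0.087 [247. 262. 271. 288. 302.] w@100 31.3
60 0.075 [261. 267. 271. 278. 283.] w@100 33.5
60 0.087 [265. 270. 273. 279. 284.] w@100 31.2
75 0.075 [297. 286. 280. 267. 258.] w@100 33.1
75 0.087 [291. 281. 275. 265. 256.] w@100 30.8
90 0.075 [327. 302. 286. 257. 233.] w@100 32.3
90 0.087 [313. 290. 277. 250. 229.] w@1
[... 1482 characters left out ...]
BBBBB.b.bbbbbb.wwwww.dd..
360 ...wwwww...........BBBBBBBBBBBBBBBBBBBBBBBBBBBBBBB.bbbbbbbbbwwwww.dd..
363 d.d.wwww..........wBBBBBBBBBBBBBBBBBBBBBBBBBBBBBBBbbbbbbbbbb.wwww.d...
366 d.d.wwww...........BBBBBBBBBBBBBBBBBBBBBBBBBBBBBBB.bbbbbbbbb.wwww..yyy
369 ddddwwwwbbb........BBBBBBBBBBBBBBBBBBBBBBBBBBBBBBBbbbb.b.bbbbwwwwd.yyy
372 yyyyyyyyyyyyyyyyyyyyyyyyyyyyyyyyyyyyyyyyyyyyyyyyyyyyyyyyyyyyyyyyyyyyyy
375 yyyyyyyyyyyyyyyyyyyyyyyyyyyyyyyyyyyyyyyyyyyyyyyyyyyyyyyyyyyyyyyyyyyyyy
378 .d.........d..........d.......dd...d.............d.d.........d.d...d..
381 ..........d...........................................................
384 ...................................................................d..
```

The handle extends past row 369, so the brush is still ~35° head-down with s≈0.088, as planned. Now I take it to the housing's −x edge and lever the head up.

>>> {"api": "apply_moves", "payload": {
  "increments": [
    [[-4,2,0],0],
    [[-8,4,0],0],
    [[-12,8,0],0],
    [[-15,10.7,0],0],
    [[-15,10.7,4],0],
    [[-15,10.7,8],0],
    [[-15,10.7,11],0],
    [[-15,10.7,12],0],
    [[-15,10.7,12],0]
  ],
  "grip_force": 9
}}

```text
t: 18.8
position: [0.449, 0.1651, 0.069]
tcp_rot: [1.0, 0.0, -0.003, 0.001]
contact_force: [-0.2, -0.2, -0.2]
width: 0.17
finger_force: 9.0
```

```bash
python3 wf.py
```

```text
t 18.85 pos [0.4508 0.1655 0.0712] F [-0.1  0.5  0.2] ff 9.0 w 0.169 | blue [(250, 305), (338, 369)] yellow [(225, 248), (371, 376)]
phi 29.2 s 0.0734 res [-0.  0.]
```

>>> {"api": "apply_moves", "payload": {
  "increments": [
    [[0,0,0.6],0],
    [[0,0,1.2],0],
    [[0,0,1.8],0],
    [[0,0,2.3],0],
    [[0,0,2.3],0]
  ]
}}

```text
t: 19.35
position: [0.4512, 0.1656, 0.0479]
tcp_rot: [1.0, 0.0, -0.0, 0.0]
contact_force: [0.3, 0.5, -0.5]
width: 0.169
finger_force: 9.0
```

```bash
python3 wf.py
```

```text
t 19.4 pos [0.4513 0.1655 0.0482] F [ 0.2 -0.2 -0.4] ff 9.0 w 0.166 | blue [(258, 305), (338, 370)] yellow [(232, 257), (371, 376)]
phi 18.9 s 0.0829 res [-0. -0.]
```

It is rotating: ferrule rows 232–257 mean φ≈0. I continue down.

>>> {"api": "apply_moves", "payload": {
  "increments": [
    [[0,0,0.6],0],
    [[0,0,1.2],0],
    [[0,0,1.8],0],
    [[0,0,2.4],0],
    [[0,0,2.8],0],
    [[0,0,2.8],0]
  ]
}}

```text
t: 20.0
position: [0.4506, 0.1654, 0.0198]
tcp_rot: [1.0, 0.0, -0.001, 0.0]
contact_force: [-0.4, 0.6, -0.7]
width: 0.171
finger_force: 9.0
```

```bash
python3 wf.py
```

```text
t 20.05 pos [0.4507 0.1655 0.0201] F [ 0.7 -0.2  0.1] ff 9.0 w 0.168 | blue [(275, 305)] yellow [(260, 273)]
phi 41.6 s 0.0916 res [-0.  0.]
```

Now φ≈42°. I lift and carry it to the +x side of the housing, at y≈0.10.

>>> {"api": "apply_moves", "payload": {
  "increments": [
    [[0,0,-4],0],
    [[0,0,-8],0],
    [[0,0,-12],0],
    [[0,0,-14],0],
    [[5,3,-14],0],
    [[10,6.5,-14],0],
    [[15,6.5,-14],0],
    [[20,6.5,-14],0],
    [[22,6.5,-14],0],
    [[22,6.5,-14],0],
    [[22,6.5,-10],0],
    [[22,6.5,-6],0],
    [[22,6.5,-3],0],
    [[22,6.5,-1.7],0],
    [[22,6.5,-1.7],0]
  ],
  "grip_force": 12
}}

```text
t: 21.55
position: [0.6691, 0.1008, 0.0357]
tcp_rot: [1.0, 0.0, -0.002, 0.0]
contact_force: [-0.2, -0.5, -0.3]
width: 0.167
finger_force: 12.0
```

```bash
python3 wf.py
```

```text
t 21.6 pos [0.6704 0.1009 0.038 ] F [ 0.2  0.3 -0.2] ff 12.0 w 0.167 | blue [(275, 305)] yellow [(0, 91), (259, 273), (371, 377)]
phi 65.0 s -0.0696 res [ 0. -0.]
```

>>> {"api": "apply_moves", "payload": {
  "increments": [
    [[-1.1,0,0],0],
    [[-2,0,-0.8],0],
    [[-3.1,0,-1.5],0],
    [[-4.2,0,-2],0],
    [[-5.3,0,-2.3],0],
    [[-6.2,0,-2.5],0],
    [[-7,0,-2.5],0],
    [[-7.5,0,-2.5],0],
    [[-7.5,0,-2.5],0]
  ],
  "grip_force": 8
}}

```text
t: 22.5
position: [0.5949, 0.1007, 0.0621]
tcp_rot: [1.0, 0.0, -0.001, 0.0]
contact_force: [-0.5, 0.3, -1.3]
width: 0.169
finger_force: 8.0
```

```bash
python3 wf.py 1 | tail -8; python3 where.py; python3 asc.py wrist 205 306 250 310 3
```

```text
50 0.075 [236. 254. 264. 284. 299.] w@100 33.8
50 0.087 [246. 262. 271. 288. 302.] w@100 31.5
60 0.075 [261. 267. 271. 277. 283.] w@100 33.8
60 0.087 [265. 270. 273. 279. 284.] w@100 31.4
75 0.075 [297. 286. 279. 267. 258.] w@100 33.4
75 0.087 [291. 281. 275. 264. 256.] w@100 31.0
90 0.075 [328. 302. 286. 256. 233.] w@100 32.6
90 0.087 [313. 290. 276. 250. 228.] w@100 30.5
22.55 [0.5951 0.1007 0.062 ] w 0.168 7.999977381539907 [-0.  0. -1.] spin_yaw 0.0 q6 1.64
205 bbbbbbbbbbbbbbb..bbbbbbbbbbbbbbbbbbbbbbbbbbbbbbbbbbbbbbbbbbb
208 bbbbbbbbbbbbbbbbbbb.BBBBBBBBBBBBBBBBBBB.bbbbbbbbbbbbbbbbbbbb
211 ....................BBBBBBBBBBBBBBBBBBB.....................
214 .................wwBBBBBBBBBBBBBBBBBBBB.....................
217 ww.www....w.ww..ww.BBBBBBBBBBBBBBBBBBBBBwww....w...w..wwww..
220 ww.www...w.ww..ww..BBBBBBBBBBBBBBBBBBBBB..wwww.wwww.w.wwwwww
223 wwwwwwwww.ww.wwwwwBBBBBBBBBBBBBBBBBBBBBB..wwwwwww..ww.www.ww
226 wwwwwwwwwwwwwwwww.BBBBBBBBBBBBBBBBBBBBBBBwwwwwwwwwwwwwwwwwww
229 wwwwwwwwwwwwwwwww.BBBBBBBBBBBBBBBBBBBBBBB.wwwwwwwwwwwwwwwwww
232 wwwwwwwwwwwwwwwwwBBBBBBBBBBBBBBBBBBBBBBBBBwww
[... 875 characters left out ...]
.....bb.bbbbbbbbb..bbbbbbbbbbbb..b.......wwwwwwwww
277 wwwwwwww.......bb..bbbb.bb.bbbbbbbbb.b.bb..........wwwwwwwww
280 wwwwwww.......bbbbb.bbbbbbbbbbbbbbbbbbbbbb.bb......wwwwwwwww
283 wwwwwww......b..bbbbbbbbbbbbbbbbbbbbbbbb.b.b.b......Wwwwwwww
286 wwwwww.......bbbbbbbbbbbbbbbbbbb.b.bbbbbbb.bbb......wwwwwwww
289 wwwwww........bb.bbbbbbbbbbbbbbb..bbbbbbbb.b.........wwwwwww
292 wwwww........wWbbbbbbbbbbbbbbbbbbbbbbbbbbbbbWw.......wwwwwww
295 wwwwwd.......wWwbbbbbbbbbbb.bbbbbbbbbbbbbbbWWwd.......wwwwww
298 wwwww........WWWWbbbbbbbbbbbbbbbbbbbbbbbbbWWWWd.......wwwwww
301 wwwww.......wwWWWWW.bbbbbbbbbbbbbbbbbbbwWWWWWW........wwwwww
304 wwwww.....dwWwWWWWWWWWWww.bbbbbbb.wwwWWWWWWWWWwd.....wwwwwww
```

```bash
python3 - <<'E'
from h import *
c,s=pickle.load(open("sc.pkl","rb"))
R=Ro.from_quat(s["tcp_rot"]).as_matrix();ux=R[:,0];G=s["position"]-R[:,2]*.047;z=np.array([0,0,1.])
for ph in(75,80,85,90,95,100):
    a=np.radians(ph);d=np.cos(a)*ux+np.sin(a)*z;m=np.sin(a)*ux-np.cos(a)*z
    for sg in(.08,.09): print(ph,sg,fish(c,[G+(t-sg)*d+.008*m for t in(0,.092,.13)]+[G+(.13-sg)*d-.008*m])[:,1].round(1))
h=cv2.cvtColor(c["pixels"],cv2.COLOR_RGB2HSV).astype(int)
print([r for r in range(190,300) if 100<=h[r,279,0]<=128 and h[r,279,1]>90][::41])
E
```

```text
75 0.08 [236.8 247.  255.5 294.6]
75 0.09 [236.1 245.4 252.8 289.3]
80 0.08 [228.1 249.2 266.6 304.3]
80 0.09 [226.7 245.9 261.1 296.5]
85 0.08 [219.5 251.5 277.5 313.3]
85 0.09 [217.4 246.5 269.4 303.2]
90 0.08 [211.  253.9 288.1 321.4]
90 0.09 [208.1 247.2 277.5 309.3]
95 0.08 [202.6 256.4 298.2 328.5]
95 0.09 [198.9 248.  285.3 314.8]
100 0.08 [194.3 258.8 307.7 334.7]
100 0.09 [189.8 248.9 292.8 319.6]
[206, 247]
```

The brush is upright (φ≈91°, s≈0.088). I firm the grip, lift, and move over the cup.

>>> {"api": "apply_moves", "payload": {
  "increments": [
    [[0.1,0,0],0],
    [[0.2,0,-4],0],
    [[0.2,0,-8],0],
    [[0.2,0,-12],0],
    [[-3,-5,-12],0],
    [[-6.6,-9,-12],0],
    [[-6.6,-13,-12],0],
    [[-6.6,-17,-12],0],
    [[-6.6,-17,-12],0],
    [[-6.6,-17,-12],0]
  ],
  "grip_force": 20
}}

```text
t: 23.6
position: [0.5299, 0.2712, 0.182]
tcp_rot: [1.0, 0.001, -0.001, 0.001]
contact_force: [0.7, -1.4, -0.7]
width: 0.172
finger_force: 20.0
```

```bash
python3 where.py .5285 .2708 .110; python3 asc.py wrist 196 216 260 300 2;python3 asc.py wrist 244 254 260 300 2
```

```text
23.6 [0.5299 0.2712 0.182 ] w 0.172 19.99977757540364 [ 0.7 -1.4 -0.7] spin_yaw 0.1 q6 1.95
shift cm [-0.13  0.03  7.2 ]
196 WWWWWWwWWWWWWWWWWWWWWWWWWWWWwwwWWWWWWWWW
198 WWWWWWwwwWWWWWWWWWWWWWWWWWWwwwWWWWWWWWWW
200 WWWWWWwwwwwWWWWWWWWWWWWWWwwwwwWWWWWWWWWW
202 WWWWWWWwwwwwwwwWWWWWWwwwwwwwwWWWWWWWWWWW
204 WWWWWWWWwwwwwwwwwwwwwwwwwwwwWWWWWWWWWWWW
206 WWWWWWWWWw...................WWWWWWWWWWw
208 WWWWWWWWWwB.................BWWWWWWWWWww
210 WWWWWWWWWw...................wWWWWWWWwww
212 WWWWWWWWw....................wWWWWWWwwww
214 wwWWWWWWWB...................wWWWWwwwwww
244 www.................................wwww
246 ww.....B..B.B..BBBBBBBB.............wwww
248 ww...BBBBBBBBBBBww...w.BBBBBBBBBB....www
250 ww....BBBBBwyyyyyyyyyyyyyyywBBBBB....www
252 ww...BBBB.yyyyyyyyyyyyyyyyyyywBBB....www
```

>>> {"api": "apply_moves", "payload": {
  "increments": [
    [[-0.1,0,4],0],
    [[-0.1,0,8],0],
    [[-0.1,0,9.5],0],
    [[-0.1,0,10.5],0],
    [[-0.1,0,11],0],
    [[-0.1,0,11.5],0],
    [[-0.1,0,11.5],0]
  ]
}}

```text
t: 24.4
position: [0.5296, 0.2712, 0.0683]
tcp_rot: [1.0, 0.0, 0.001, -0.001]
contact_force: [-1.6, 1.7, -1.5]
width: 0.164
finger_force: 20.0
```

>>> {"api": "apply_moves", "payload": {
  "increments": [
    [[0,0,0.3],0],
    [[0,0,0.6],0],
    [[0,0,0.6],0]
  ],
  "grip_force": 8
}}

```text
t: 24.7
position: [0.5297, 0.2701, 0.0615]
tcp_rot: [1.0, 0.0, 0.0, 0.001]
contact_force: [0.2, -0.0, -0.5]
width: 0.17
finger_force: 8.0
```

>>> {"api": "apply_moves", "payload": {
  "increments": [
    [[0,0,0.2],0],
    [[0,0,0.4],0],
    [[0,0,0.4],0]
  ]
}}

```text
t: 25.0
position: [0.5299, 0.2706, 0.0585]
tcp_rot: [1.0, 0.0, 0.001, 0.0]
contact_force: [0.1, -0.0, 2.2]
width: 0.171
finger_force: 8.0
```

```bash
python3 where.py; python3 asc.py scene 195 275 150 195 2; python3 asc.py wrist 196 300 255 305 4
```

```text
25.0 [0.5299 0.2706 0.0585] w 0.171 8.000129011288664 [ 0.1 -0.   2.2] spin_yaw 0.0 q6 1.95
195 wwwwWWWWwwwwwwwwwwwwwwww.ddddddddd...dd......
197 wwwwwwwwww....wwwwwwwwwww.dd.b.wwwWWw.bdd....
199 wwwwwwwwwwwwwwwwwwwwwwwww..bbb.wWwww.....ddd.
201 wwwwww.ww.ddddwwwwwwwwwwww.bbw........ddddddd
203 wwwwwwwwwwwwwwwwwwwwwwwwww.d...dddddd..www...
205 wwwwwwwwwwwwwwwwwwwwww..dddddddd...y.WWWWW...
207 dwwwwwwwwwwwwwww..ddddddd.b..yyy..WWWWWWWwwb.
209 dd.wwwww...ddddddddb..yyy...dd..wWWWWWww.....
211 dddddddddddd...yyy....dd..........wWwwww.....
213 ddddddd.yyyyyy...bbbb...yy...ddddd..dd.....b.
215 bbbbbbdd..dd........wwWww..ddddddd....w.ddd.b
217 bbbbbb........dddd......wyyddddddddddddd.....
219 .bbbb..ww..ddddddddbbb.www................ddb
221 ...........ddddddddbbbbwwwwww.w.dddddddddd..b
223 ...bbbbbbb.dd...w.bbbbb.wwwww.w.d........dd..
225 dddbbbbbbbb.wwwwwwbbbbbbdwwwwwww.dd.ddd....w.
227 ddddbbbbbbbbwwwwww.bbbbbd.wwww..wwwwwwwwww.bb
229 dddd.bbbbbbbbwwwwwwbbbbbd.wwww.bbbbbbbbbbbbbb
231 dddd.dbbbbbbbwwwwww.bbbbbdwwwwwbbbbbbbbbbbbbb
233 ..d.dd.bbbbbbwwwwww.bbbbbd.wwwwbbbbbbbbbbbbb.
235 dddd
[... 1721 characters left out ...]
.BBBBBBBBBBBBBBBBBBBBBBBBBBB..d.wwwwwwww
252 wwwwww.d..BBBBB.yyyyyyyyyyyyyyyyywBBBBB..dwwwwwwww
256 wwwwww....B.yyyyyyyyyyyyyyyyyyyyyyyyywB..d.wwwwwww
260 wwwww.d....yyyyyyyyyyyyyyyyyyyyyyyyyyy....d.wwwwww
264 wwwwwd..dyyyyyyyb.........b......yyyyyy.d..dwwwwww
268 wwww...d.yyy..b.bbbbb.bb.bb.bbbb....byy..d...wwwww
272 wwwwd..dbyy.bbb.bb.bbbb.b.bb.bbb.b....yy.d..dwwwww
276 wwwd......bbbbbbbbbbbbb.bb.bbbbbbb.bbbb......dwwww
280 ww.....d.bbbbbbbbbbbbbbbbbbbbbbbbbb.b..b.....d.www
284 wwdd....bbbbbbbbbbbbbbbbbbbbbbbbbbbbbb..b.d...dwww
288 w.d...d..bbbbbbbbbbbbbbbbbbbbbbbbbbbbbbb.d......ww
292 .d...d...bbbbbbbbbbbbbbbbbbbbbbbbbbbbbbb.d......ww
296 dd...d.d...bbbbbbbbbbbbbbbbbbbbbbbbbbb.bbdd.d..d.w
```

The foot is on the floor with 2.2 N of contact. I release and go straight up.

>>> {"api": "apply_moves", "payload": {
  "increments": [
    [[0,0,-0.1],0],
    [[0,0,-0.1],0],
    [[0,0,-0.1],0],
    [[0,0,-0.1],0],
    [[0,0,-0.1],0]
  ],
  "gripper": 0.45
}}

```text
t: 25.6
position: [0.529, 0.2706, 0.0585]
tcp_rot: [1.0, 0.0, -0.0, 0.0]
contact_force: [0.1, 1.2, -0.3]
width: 0.445
finger_force: 0.0
```

>>> {"api": "apply_moves", "payload": {
  "increments": [
    [[0,0,-3],0],
    [[0,0,-7],0],
    [[0,0,-11],0],
    [[0,0,-13],0],
    [[0,0,-13],0]
  ]
}}

```text
t: 26.1
position: [0.5312, 0.2715, 0.1935]
tcp_rot: [1.0, 0.0, 0.004, -0.002]
contact_force: [0.4, 0.1, 0.4]
width: 0.45
finger_force: 0.0
```

```bash
python3 where.py; python3 asc.py scene 205 275 150 195 2; python3 asc.py wrist 130 240 250 310 3; python3 - <<'E'
from h import *
c,s=pickle.load(open("sc.pkl","rb"))
F=np.array([.5288,.2708,.017])
print("upright: foot,s92,tip px",fish(c,[F,F+[0,0,.092],F+[0,0,.13]]).round(0).tolist(),"rim",fish(c,F+[0,0,.045]).round(0))
E
```

```text
26.1 [0.5312 0.2715 0.1935] w 0.45 0.0 [0.4 0.1 0.4] spin_yaw 0.0 q6 1.95
205 dbd.wwww.bbbbbbbwwwwWWWWw.bWWWWWWWWWWWWWWW...
207 dddbbbb..bbbbbbbwwwwWWWwwwbwwWWWWWWWWWWWWwwb.
209 ddddbbbbbbbbbbbb.wwWWWWWWwbbwwwWWWWWWWWWw.db.
211 ddbbbbbbbbbbbbbbb.wwwwww.bbbw..wwwwww..ddd...
213 dbbbbbbbbbbbbbbbbbbbbbbbbbbbww...ddddd.....b.
215 bbbbbbbbbbbbbbbbbbbbbbbbbbbb.w....w.w....dd..
217 bbbbbbbbbbbbbbbbbbbbbbbbbbbbbw.dddddddd......
219 .bbbbbbbbbbbbbbbbbbbbbbbbbbbbww...........ddb
221 .bbbbbbbbbbbbbbbbbbbbbbbbbbbbbw.d.ddddddd...b
223 d.bbbbbbbbbbbbbbbbbbbbbbbbbbb.w..............
225 dd.bbbbbbbbbbbbbbbbbbbbbbbbbbbww.d....d...ww.
227 dd.dbbbbbbbbbbbbbbbbbbbbbbbbbbbwwwwwwwwwwwwbb
229 dddd.bbbbbbbbbbbbbbbbbbbbbbbbbbbbbb.bbbbbbbbb
231 dd.d..bbbbbbbbbbbbbbbbbbbbbbbbbbbbbbbbbbbbbbb
233 ..d.dd.bbbbbbbbbbbbbbbbbbbbbbbbbbbbbbbbbbbbbw
235 d.d.ddd.bbbbbbbbbbbbbbbbbbbbbbbbbbbbbbbbbbbb.
237 .ddddddd.bbbbbbbbbbbb.byy.bbbbbbbbbbbbbbbbbbb
239 dd.dd.d.d.bbbbbbbbbbyyyyyybbbbbbbbbbbbbbbbbbb
241 ddddd...d..bbbbbbbb.yyyyy..bbbbbbbbbbbbbbbbbb
243 ddddddddddd.bbbbbbbbBBBBBBB.bbbbbbbbbbbbbbbbb
245 ddd.dd.ddddd.bbbbbbb.B
[... 2520 characters left out ...]
bwWWWWWWWwwwwwwwwwwwwww
214 bb.b.wwwwwwwwWWWWWWWWwbbbbbbbbbbbbbbbb.WWWWwwwwwwwwwwwwwwwww
217 .b..bwwwwwwwwwwwwWWWWWwbbbbbb..b...bbbwwwwwwwwwwwwwwwwwwwwww
220 bbbb.wwwwwwwwwwwwwwwwwww............wwwwwwwwwwwwwwwwwwwwwwww
223 .bbbbwwwwwwwwwwwwwwwwwwwwwwwwwwwwwwwwwwwwwwwwwwwwwwwwwwwwwww
226 .bbbbwwwwwwwwwwwwwwwwwwwwwwwwwwwwwwwwwwwwwwwwwwwwwwwwwwwwww.
229 bbbbbwwwwwWWWWWWWwwwwwwwwwwwwwwwwwwwwwwwwwwwwwwwwwwwwwww....
232 bbbbbwwwwwwWWWWWwwwwwwwwwwwwwwwwwwwwwwwww.......wwwwwwww....
235 bbb.b.wwwwwwwwwwwwwwwwwwwwwwwwwww...............wwwwwww.....
238 .bbbb.wwwwwwwwwwwwwwwwwww...................................
upright: foot,s92,tip px [[280.0, 192.0], [279.0, 209.0], [279.0, 220.0]] rim [[280. 199.]]
```

The brush stands upright and free in the cup. Next is the gate tab at about (0.530, 0.120).

>>> {"api": "apply_moves", "payload": {
  "increments": [
    [[-0.1,5,0],0],
    [[-0.1,10,0],0],
    [[-0.1,15.2,0],0],
    [[-0.1,15.2,0],0],
    [[-0.1,15.2,4],0],
    [[-0.1,15.2,8],0],
    [[-0.1,15.2,11],0],
    [[-0.1,15.2,11],0]
  ]
}}

```text
t: 27.0
position: [0.5224, 0.1186, 0.0708]
tcp_rot: [1.0, 0.0, -0.008, 0.001]
contact_force: [-0.9, -1.1, -0.3]
width: 0.453
finger_force: 0.0
```

```bash
python3 where.py; python3 - <<'E'
from h import *
from plant import env
c=env.read_camera("wrist");s=env.observe();pickle.dump((c,s),open("g.pkl","wb"))
h=cv2.cvtColor(c["pixels"],cv2.COLOR_RGB2HSV)
m=cv2.inRange(h,(0,150,90),(6,255,255))|cv2.inRange(h,(174,150,90),(180,255,255))
k,l,st,ce=cv2.connectedComponentsWithStats(m)
for i in range(1,k):
    if st[i,4]>40: print("red",st[i],ce[i].round(1))
g=cv2.inRange(h,(50,100,80),(80,255,255));k,l,st,ce=cv2.connectedComponentsWithStats(g)
for i in range(1,k):
    if st[i,4]>15: print("green",st[i],ce[i].round(1))
for y in(.113,.12,.127): print(y,fish(c,[.53,y,.112]).round(0),"green pred",fish(c,[[.53+.033,.09,.082],[.53-.033,.09,.082]]).round(0).tolist())
E
```

```text
27.0 [0.5224 0.1186 0.0708] w 0.453 0.0 [-0.9 -1.1 -0.3] spin_yaw 0.0 q6 1.69
red [262 210  21  12  43] [274.3 212.7]
red [260 222  24  39 529] [272.4 234. ]
green [311 164  19  16 292] [319.7 171.4]
green [309 271   3  13  16] [309.2 277.4]
0.113 [[289. 245.]] green pred [[324.0, 178.0], [321.0, 274.0]]
0.12 [[277. 245.]] green pred [[324.0, 178.0], [321.0, 274.0]]
0.127 [[264. 245.]] green pred [[324.0, 178.0], [321.0, 274.0]]
```

>>> {"api": "apply_moves", "payload": {
  "increments": [
    [[0.2,-0.2,0.6],0],
    [[0.2,-0.2,1.2],0],
    [[0.2,-0.2,1.2],0],
    [[0.2,-0.2,1.2],0]
  ]
}}

```text
t: 27.45
position: [0.5308, 0.1208, 0.0676]
tcp_rot: [1.0, 0.0, 0.001, -0.0]
contact_force: [1.5, 0.5, -0.1]
width: 0.455
finger_force: 0.0
```

```bash
python3 where.py; python3 asc.py wrist 160 285 230 345 4
```

```text
27.45 [0.5308 0.1208 0.0676] w 0.455 0.0 [ 1.5  0.5 -0.1] spin_yaw 0.0 q6 1.69
160 wwwwwwwwwwwwwwwwwwwwwwwwwwwwwwwwwwwwwwwwwwwwwwwwwwwwwwwwwwwwwwwwwwwwwwwwwwwwwwwwwwwwwwwwwwwwwwwwwwwwwwwwWWWWWWWWWWW
164 wwwwwwwwwwwwwwwwwwwwwwwwwwwwwwwwwwwwwwwwwwwwwwwwwwwwwwwwwwwwwwwwwwwwwwwwwwwwwwwwwwwwwwwwwwwwwwwwwwwwwwwWWWWWWWWWWWW
168 wwwwwwwwwwwwwwwwwwwwwwwwwwwwwwwwwwwwwwwwwwwwwwwwwwwwwwwwwwwwwwwwwwwwwwwwwwwwwwwwwwwwwwwwwwwwwwwwwwwwwwwwwwwwwwwwwww
172 wwwwwwwwwwwwwwwwwwwwwwwwwwwwwwwwwwwwwwwwwwwwwwwwwwwwwwwwwwwwwwwwwwwwwwwwwwwwwwwwwwwwwwwwwwwwwwwwwwwwwwwwwwwwwwwwwww
176 wwwwwwwwwwwwwwwwwwwwwwwwwwwwwwwwwwwwwwwwwwwwwwwwwwwwwwwwwwwwwwwwwwwwwwwwwwwwwwwwwwwwwwwwwwwwwwwwwwwwwwwwwwwwwwwwwww
180 WWWWWWWWWWWWWWWWWWWWWWWWWWWWWWWWWWWWWWWWWWWWWWWWWWWWWWWWWWWWWWWWWWWWWWWWWWWWWWWWWWWWWgggggggggggggggggg.WWWWWWWWWWW
184 WWWWWWWWWWWWWWWWWWWWWWWWWWWWWWWWWWWWWWWWWWWWWWWWWWWWWWWWWWWWWWWWWWWWWWWWWWWWWWWWWWWWWggggggggggggggggggwWWWWWWWWWWW
188 WWWWWWWWWWWWWWWWWWWWWWWWWWWWWWWWWWWWWWWWWWWWWWWWWWWWWWWWWWWWWWWWWWWWWWWWWWWWWWWWWWWWWggggggggggggggggggWWWWWWWWWWWW
192 WWWWWWWWWWWWWWWWWWWWWWWWWWWWWWWWWWWWWWWWWWWWWWWWWWWWWWWWW
[... 2118 characters left out ...]
WWWWWWWWWWWWWWWWWWW.RRRRRRRRRRRRRRRRRRRRRRRWWWWWWWWWWWWWWwwwwwwwwwwwww...........wwwwwwwwwwwwwwwwwww
268 w............WWWWWWWWWWWWWWWWWWWWW.RR.RRRRRRRRRRRRRRRR..RRWWWWWWWWWWWWWWwwwwwwwwwwwwww............wwwwwwwwwwwwwwwww
272 ............WWWWWWWWWWWWWWWWWWWWWWW.RRRRRRRRRRRRRRRRRRRRRwWWWWWWWWWWWWWwwwwwwwwwwwwwwww.............wwwwwwwwwwwwwww
276 ...........WWWWWWWWWWWWWWWWWWWWWWWWWWWWWWWWWwww..WWWWWWWWWWWWWWWWWWWWWWWWWwwwwwwwwwwwwww.............wwwwwwwwwwwwww
280 ..........WWWWWWWWWWWWWWWWWWWWWWWWWWWWWWWWWWWWWWWWWWWWWWWWWWWWwwwwwwwwwwwwwwwwwwwwwwwwwww.............wwwwwwwwwwwww
284 .........WWWWWWWWWWWWWWWWWWWWWWWWWWWWWWWWWWWWWWWWWWWWWWWWWWWWWWWWWWWWWWWWWWWWWWWWW.gggggg...............wwwwwwwwwww
```

>>> {"api": "apply_moves", "payload": {
  "increments": [
    [[0,-0.2,0.5],0],
    [[0,-0.2,1],0],
    [[0,-0.2,1],0]
  ]
}}

```text
t: 27.8
position: [0.5294, 0.1226, 0.0556]
tcp_rot: [1.0, 0.0, -0.001, 0.0]
contact_force: [0.9, -0.1, 0.0]
width: 0.452
finger_force: 0.0
```

>>> {"api": "apply_moves", "payload": {
  "increments": [
    [[0,0,0],0],
    [[0,0,0],0],
    [[0,0,0],0],
    [[0,0,0],0],
    [[0,0,0],0],
    [[0,0,0],0]
  ],
  "gripper": 0,
  "grip_force": 35
}}

```text
t: 28.4
position: [0.5304, 0.1227, 0.0569]
tcp_rot: [1.0, 0.0, 0.0, 0.0]
contact_force: [-0.9, -0.6, 0.5]
width: 0.143
finger_force: 35.0
```

>>> {"api": "apply_moves", "payload": {
  "increments": [
    [[0,0.4,0],0],
    [[0,0.8,0],0],
    [[0,1.2,0],0],
    [[0,1.6,0],0],
    [[0,2,0],0],
    [[0,2.4,0],0],
    [[0,2.7,0],0],
    [[0,3,0],0],
    [[0,3,0],0],
    [[0,3,0],0],
    [[0,3,0],0],
    [[0,3,0],0]
  ]
}}

```text
t: 29.6
position: [0.5305, 0.0959, 0.0569]
tcp_rot: [1.0, 0.001, 0.0, -0.003]
contact_force: [1.1, 8.4, -0.7]
width: 0.147
finger_force: 35.0
```

```bash
python3 where.py; python3 asc.py wrist 168 276 240 335 3; python3 asc.py scene 220 262 160 190 2
```

```text
29.6 [0.5305 0.0959 0.0569] w 0.147 35.005947947502136 [ 1.1  8.4 -0.7] spin_yaw 0.1 q6 1.64
168 wwwwwwwwwwwwwwwwwwwwwwwwwwwwwwwwwwwwwwwwwwwwwwwwwwwwwwwwwwwwwwwwwwwwwwwwwwwwwwwwwwwwwwwwwwwwwww
171 wwwwwwwwwwwwwwwwwwwwwwwwwwwwwwwwwwwwwwwwwwwwwwwwwwwwwwwwwwwwwwwwwwwwwwwwwwwwwwwwwwwwwwwwwwwwwww
174 wwwwwwwwwwwwwwwwwwwwwwwwwwwwwwwwwwwwwwwwwwwwwwwwwwwwwwwwwwwwwwwwwwwwwwwwwwwwwwwwwwwwwwwwwwwwwww
177 wwwwwwwwwwwwwwwwwwwwwwwwwwwwwwwwwwwwwwwwwwwwwwwwwwwwwwwwwwwwwwwwwwwwwwwwwwwwwwwwwwwwwwwwwwwwwww
180 WWWWWWWWWWWWWWWWWWWWWWWWWWWWWWWWWW.gWWWWWW.gggggggggggWWWWWWWWWWWWWWWWWWWWWWWWWWWWWWWWWWWWWWWw.
183 WWWWWWWWWWWWWWWWWWWWWWWWWWWWWWWWWWwgWWWWWW.gggggggggggWWWWWWWWWWWWWWWWWWWWWWWWWWWWWWWWWWWWWWWw.
186 WWWWWWWWWWWWWWWWWWWWWWWWWWWWWWWWWWwgWWWWWW.gggggggggggWWWWWWWWWWWWWWWWWWWWWWWWWWWWWWWWWWWWWWWw.
189 WWWWWWWWWWWWWWWWWWWWWWWWWWWWWWWWWWwgWWWWWW.gggggggggggWWWWWWWWWWWWWWWWWWWWWWWWWWWWWWWWWWWWWWWw.
192 WWWWWWWWWWWWWWWWWWWWWWWWWWWWWWWWWWwgWWWWWW.gggggggggggWWWWWWWWWWWWWWWWWWWWWWWWWWWWWWWWWWWWWWWw.
195 WWWWWWWWWWWWWWWWWWWWWWWWWWWWWWWWWW.gWWWWWW.gggggggggggwWWWWWWWWWWWWWWWWWWWWWWWWWWWWWWWWWWWWWW..
198 WWW
[... 2627 characters left out ...]

222 bbbbbbbbbbbbbbbbbbb.w.ddddddd.
224 bbbbbbbbbbbbbbbbbbb.w.ddddddd.
226 bbbbbbbbbbbbbbbbbbbb.w.......w
228 bbbbbbbbbbbbbbbbbbbbbb.wwwwwww
230 bbbbbbbbbb...bbbbbbbbbbbbbbbbb
232 bbbbbbbbbbbbbbbbbbbbbbbbbbbbbb
234 bbbbbbbbbbbbbbbbbbbbbbbbbbbbbb
236 bbbbbbbbbbbbbbb.bbbbbbbbbbbbbb
238 bbbbbbbbbbyyyyyybbbbbbbbbbbbbb
240 .bbbbbbbbbyyyyyybbbbbbbbbbbbbb
242 ..bbbbbbbb.wyywBB.bbbbbbbbbbbb
244 d..bbbbbbb.BBBBBB.bbbbbbbbbbbb
246 ddd.bbbbbb.BBBBBB.bbbbbbbbbbbb
248 dd...bbbbbb.BBBBBB.bbbbbbbbbbb
250 ..dd..bbbbb.BBBBBBwWw.bbbbbb..
252 d..ddbbbwWWW.BBBBBwWWWWWwwwwww
254 bbbbbb.WWWww.BBBBB.WWWWWwwwwww
256 bbbbb.WWWWWwwBBBBBBwWWWWwwwwww
258 bbbb..WWWWwwwBBBBB.wWWwwwwwwww
260 wwwwwwwwwWWWWwwWWWWWwwwwwwwwww
```

The pointer sits ~3 mm short of the band's middle, at col 279 against 284, so I nudge on by 3 mm.

>>> {"api": "apply_moves", "payload": {
  "increments": [
    [[0,0.15,0],0],
    [[0,0.3,0],0],
    [[0,0.3,0],0],
    [[0,0.3,0],0],
    [[0,0.3,0],0],
    [[0,0.3,0],0],
    [[0,0.3,0],0],
    [[0,0.3,0],0],
    [[0,0.3,0],0],
    [[0,0.3,0],0]
  ]
}}

```text
t: 30.7
position: [0.5305, 0.0931, 0.0569]
tcp_rot: [1.0, 0.001, 0.0, -0.003]
contact_force: [0.6, 8.4, 0.2]
width: 0.146
finger_force: 35.0
```

```bash
python3 where.py; python3 asc.py wrist 183 192 260 305 3
```

```text
30.7 [0.5305 0.0931 0.0569] w 0.146 35.00699579715729 [0.6 8.4 0.2] spin_yaw 0.1 q6 1.63
183 WWWWWWWWWWggggggWWWWWW.gggggg.WWWWWWWWWWWWWWW
186 WWWWWWWWWWggggggWWWWWW.gggggg.WWWWWWWWWWWWWWW
189 WWWWWWWWWWggggggWWWWWW.gggggg.WWWWWWWWWWWWWWW
```

The pointer is now centred on the green band and held with ~8 N, so I hand in.

```bash
python3 -c "
from plant import env
print(env.job_done())"
```

```text
the job is handed in; nothing more can be done
None
```

The job is handed in at about t = 31 s of 51: the blue brush stands upright and released in the cup, and the gate is held at half travel with the pointer mid-band; `job_done()` returned no verdict. The brush fell over once on the first release and had to be picked up and re-placed.

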